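# Clip the peanut box shut and date-stamp its label

## Robot

A 6-joint arm with a two-finger parallel gripper is mounted at the origin on the work surface. World frame = base frame: x ahead of the robot, y to its left, z up, the work surface at z = 0. Lengths are in m, angles in rad, forces in N, time in s.
With the tool pointing down it reaches from about 0.25 to 0.775 m from the base axis. Payload 4 kg.
Tool frame: the origin (TCP) lies at the very end of the fingers, on their centre line; the grasp point (between the pads) lies 19 mm behind it; z points along the fingers, y is the line along which they close (so a half turn about z gives the same grasp; the last joint's range is limited). The gripper opens to 85 mm and grips with 20 to 120 N. Pads are 22 mm wide; open, the fingers measure 114 mm over their backs; the gripper's body (76 mm by 85 mm) begins 54 mm behind the grasp point. The pads swing forward as they close: fully open they stand 13 mm farther back than shut.
Start: joints at [-1.378, 0.087, 1.371, -0, 1.684, -0.103], TCP at [0.16, -0.526, 0.205] pointing down, gripper open.
Joint ranges: [-3.1, 3.1], [-0.76, 2.03], [0.27, 2.55], [-1.08, 4.22], [0.17, 2.65], [-2.57, 2.57]. Speed limits (rad/s): [2.79, 2.79, 3.14, 3.14, 3.14, 3.14].

## Interface

Orientations are given as [roll, pitch, yaw] about the fixed x, y, z axes, in that order (R = Rz(yaw) Ry(pitch) Rx(roll)).
In Python, from station import r gives the robot as it stands.
- The arm moves only by the tool shift_gripper, called as name([rows], argument=value, ...), one row to a line, values as JSON. Schema: {"type":"object","properties":{"plan":{"type":"array","items":{"type":"array","items":{"type":"number"},"minItems":5,"maxItems":5},"minItems":1,"maxItems":8},"only":{"type":"string"},"quiet":{"type":"boolean"},"lines":{"type":"string"}},"required":["plan"],"additionalProperties":false}. plan is a list of rows, 1 to 8 of them, each of 5 numbers: the finger opening in m, then dx, dy, dz in cm, then a turn about the tool's z in units of 0.25 rad; each row is the pose to reach, as a shift and turn from the pose commanded when the call began, along the tool's axes at that moment; what a row does not reach only later rows make up. A row lasts 1/8 s, in which the tool goes at most 0.0625 m and 0.188 rad, less where a joint would pass 70% of its speed; a pose out of reach is approached as far as the arm can. The fingers move at their own pace and stop on an object; the grip force is fixed at half the most. Time passes only in rows, so rows that do not move let the fingers close. The tool returns the time, the measured TCP pose, the force, the opening and the grip force at its end. only (a regular expression) keeps the lines of the reply that match it, lines (a string "A,B") keeps lines A to B, and quiet returns only ok. Input that does not fit is refused with a message, and nothing moves.
- r.observe(): the state, without advancing time (a new reading comes with each control period).
- r.read_camera(name): name is "scene" or "top" or "wrist"; returns a dict with "pixels" (420x560x3 uint8, red, green, blue), "fov_y" (degrees; the focal length in pixels is half the picture's height over the tangent of half this angle, whatever the lens; pixels are square), "cx", "cy" (the principal point, pixels), "extrinsics" (4x4, takes a point from world to camera coordinates). Camera axes: x right, y down, z forward; pixel columns grow to the right and rows downward; lengths in m; the calibration is good to about 2 mm. A picture is of the moment at which its call begins. There is no depth.
- r.finish_job(): hands the job in; it is judged then, once.
The state is a dict: "time": time; "q": joint angles; "qvel": joint speeds; "tau": joint torques, N m; "ee_pos": TCP position; "orientation": TCP orientation; "contact_force": force on the tool from outside, world axes, zero at the start; "torque": the same for the moment, N m; "width": finger opening in m; "grip_force": force on a finger pad.
Only numpy, scipy, OpenCV 4.12 (cv2) and the standard library are available. Lean on these libraries where they do the work, as an engineer would, in place of code of your own. Each camera call takes 0.05 s, during which the arm holds its last target. There are 200 camera calls.

## Task

Close up the box of peanuts for sale: flip all four lid clips down flat against its sides, then take the red date stamp and press it squarely, all the way down, in the middle of the white date panel on the lid's label, with its long side along the panel's long side. Hold it still for a moment and lift it straight off without sliding, tilting or forcing it, so that the print is clean, inside the panel and nowhere else on the lid; then set the stamp gently back upright in its grey tray, leaving the jars and the cup where they are.

Things in the scene. Friction and masses are not known exactly. Their poses are not given: they have to be found in the camera images.
- box: clear snap-lock food box full of peanuts with a blue-green lid already on, the only box whose clips stand out. Held firm: it does not move when pushed. Over the lid 130 mm (box x) by 190 mm (box y), lid top flat at z = 82 mm, lid edge 14 mm thick; below the lid the walls stand 7 mm farther in. Origin: centre of the underside, z up.
- panel (a point): centre of the white date panel, on the lid's top surface. The panel is 44 mm (its x) by 64 mm (its y), edged in red, on a yellow label 66 x 116 mm that is stuck slightly askew; the panel's axes are those of the label, z up. Along y the label runs on from 38 mm on the panel's +y side to 78 mm on its -y side.
- stamp: self-inking date stamp, upright, 0.17 kg: black foot frame 66 mm (its x) by 44 mm (y), 9 mm high; above it a red hood 70 mm (x) by 36 mm (y) from 38 to 90 mm above the foot's underside, rounded cap to 95 mm. Origin: centre of the foot's underside, z up. The print (44 mm along x, 24 mm along y) is centred under it and is made only in the last 2 mm of the hood's stroke.
- stamp_grip (a point): centre of the stamp's red hood, 72 mm above the foot's underside while the hood is up; the hood is gripped across its y (36 mm). Axes as the stamp's.
- stamp_hood (a joint): how far the hood is pressed down on the foot frame: 0 up (sprung), 0.014 m fully down against its stop; the push needed rises from 3 N at the start to 11.4 N at the stop, and the hood springs back up when let up.
- tray: shallow grey stamp tray, fixed, outside 118 mm (x) by 138 mm (y), rim 12 mm high, walls and floor 4 mm thick. Origin: centre of the underside, z up.
- tray_in (a point): centre of the tray's inner floor, on which the stamp stands; axes as the tray's.
- jar_a: jar of peanuts, white lid, 74 mm across, 115 mm tall; origin under its centre. Bystander, left side.
- jar_b: jar of peanuts, white lid, 74 mm across, 115 mm tall; origin under its centre. Bystander, right side.
- cup: red cup on a white saucer (one piece), saucer 120 mm across, 67 mm tall; origin under its centre. Bystander, beyond the work.
- clip_near (a joint): dark blue-green clip on the -x side (86 mm wide) of the box, 36 mm long, 4 mm thick. Its hinge runs along the lid's edge at (-68, 0, 76) mm in the box's frame. 0 = hanging straight down, flat against the side (stop); 1.57 = sticking straight out; more = raised. A stiff hinge (0.03 N m): it stays where it is left.
- clip_near_tab (a point): middle of the free end of that clip, 34 mm from its hinge; moves with the clip.
- clip_far (a joint): dark blue-green clip on the +x side (86 mm wide) of the box, 36 mm long, 4 mm thick. Its hinge runs along the lid's edge at (68, 0, 76) mm in the box's frame. 0 = hanging straight down, flat against the side (stop); 1.57 = sticking straight out; more = raised. A stiff hinge (0.03 N m): it stays where it is left.
- clip_far_tab (a point): middle of the free end of that clip, 34 mm from its hinge; moves with the clip.
- clip_left (a joint): dark blue-green clip on the +y side (66 mm wide) of the box, 36 mm long, 4 mm thick. Its hinge runs along the lid's edge at (0, 98, 76) mm in the box's frame. 0 = hanging straight down, flat against the side (stop); 1.57 = sticking straight out; more = raised. A stiff hinge (0.03 N m): it stays where it is left.
- clip_left_tab (a point): middle of the free end of that clip, 34 mm from its hinge; moves with the clip.
- clip_right (a joint): dark blue-green clip on the -y side (66 mm wide) of the box, 36 mm long, 4 mm thick. Its hinge runs along the lid's edge at (0, -98, 76) mm in the box's frame. 0 = hanging straight down, flat against the side (stop); 1.57 = sticking straight out; more = raised. A stiff hinge (0.03 N m): it stays where it is left.
- clip_right_tab (a point): middle of the free end of that clip, 34 mm from its hinge; moves with the clip.

How it is judged:
On the way, in this order (a step that is already met when the one before it is completed fails the run):
1. all four clips are down flat against the box's sides (value of joint each of clip_near, clip_far, clip_left, clip_right below 0.12 rad), for 0.2 s.
2. the stamp stands square on the date panel and is held fully down, still (all of step 1 and contact force between stamp and box above 1 N and value of joint stamp_hood above 0.0115 m and horizontal distance between stamp and panel below 0.007 m and angle between the x axis of stamp and the y axis of panel, either way round below 0.2 rad and angle between stamp's own z axis and vertical below 0.06 rad and linear speed of stamp below 0.01 m/s), for 0.4 s.
3. the stamp is lifted clear of the lid (z of stamp in the frame of panel above 0.02 m and value of joint stamp_hood below 0.003 m), for 0.1 s.
At the end, for the whole second after the job is handed in: All four clips are down (within 0.12 rad of flat), and the stamp stands upright (within 0.05 rad) and at rest on the floor of its tray, its centre within 50 mm of the tray's centre (all of step 1 and z of stamp in the frame of tray_in between -0.004 and 0.004 m and horizontal distance between stamp and tray_in below 0.05 m and angle between stamp's own z axis and vertical below 0.05 rad and linear speed of stamp below 0.02 m/s); the robot touches nothing.
It fails at once if the stamp is pressed on the lid (hood more than 6 mm down) more than 10 mm off the panel's centre, more than 0.26 rad out of line with it, or tilted more than 0.1 rad (contact force between stamp and box above 1 N and value of joint stamp_hood above 0.006 m and (horizontal distance between stamp and panel above 0.01 m or angle between the x axis of stamp and the y axis of panel, either way round above 0.26 rad or angle between stamp's own z axis and vertical above 0.1 rad)).
It fails at once if the stamp slides on the lid while pressed (its foot moves faster than 20 mm/s with the hood more than 4 mm down) (contact force between stamp and box above 1 N and value of joint stamp_hood above 0.004 m and linear speed of stamp above 0.02 m/s).
It fails at once if the stamp is pressed on the lid with more than 60 N (contact force between stamp and box above 60 N).
It fails at once if the stamp is dropped or slammed into the tray (more than 60 N) (contact force between stamp and tray above 60 N).
It fails at once if a jar or the cup is moved more than 30 mm or tipped (distance of any of jar_a, jar_b, cup from where it was at the start of the episode above 0.03 m or angle between any of jar_a, jar_b, cup's own z axis and vertical above 0.4 rad).
It also fails if it takes over 72 s, if anything falls off the work surface, if the arm or the gripper's body presses on something with over 40 N, if the wrist force passes 120 N, or if a joint passes its speed limit or range.

## Working session

There is one attempt and no reset: what is moved stays moved. The work goes in short steps, Python scripts to look and compute and a tool call to move; the robot and the scene stay as the last step left them, time stands still between calls to the robot, and variables do not carry over. Pictures are saved under pics/ and viewed, at most 10 in all, crops included, and the job is handed in when it is done.

```bash
ls; mkdir -p pics
```

Run:
```python
from station import r
import cv2,numpy as np
for n in ("top","scene","wrist"):
    c=r.read_camera(n); cv2.imwrite(f"pics/{n}0.png",c["pixels"][:,:,::-1]); np.save(f"pics/{n}0.npy",c,allow_pickle=True)
    E=np.array(c["extrinsics"]); print(n,c["fov_y"],c["cx"],c["cy"],(-E[:3,:3].T@E[:3,3]).round(3),E[:3,:3].round(3).tolist())
s=r.observe(); print(s["time"],s["ee_pos"],s["orientation"],s["width"])
```

```text
pics
station.py
top 44.46567802130552 280.90823667486785 211.37316474470185 [0.318 0.012 1.367] [[-0.006, -1.0, -0.013], [-0.98, 0.009, -0.198], [0.198, 0.012, -0.98]]
scene 47.37284125267016 282.430924122318 216.14447332727025 [1.179 0.708 1.052] [[-0.761, 0.649, -0.007], [0.477, 0.551, -0.685], [-0.441, -0.524, -0.729]]
wrist 69.17870067675004 271.69780215238785 212.93248219232433 [ 0.242 -0.502  0.373] [[0.292, -0.957, -0.003], [-0.903, -0.276, 0.328], [-0.315, -0.093, -0.945]]
0.15 [ 0.16023746 -0.52567959  0.20428775] [-3.13987519e+00 -1.69148472e-04  2.95793241e-01] 0.08571533882079899
```

View pics/top0.png

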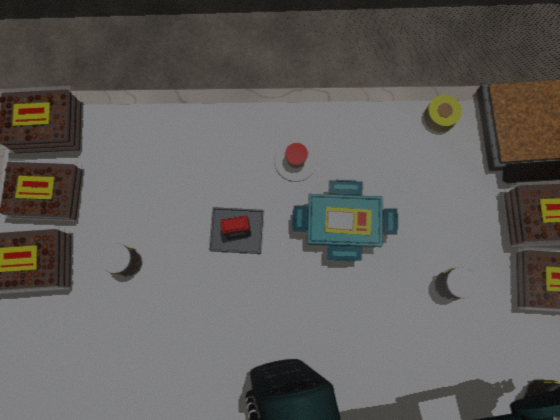

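View pics/scene0.png

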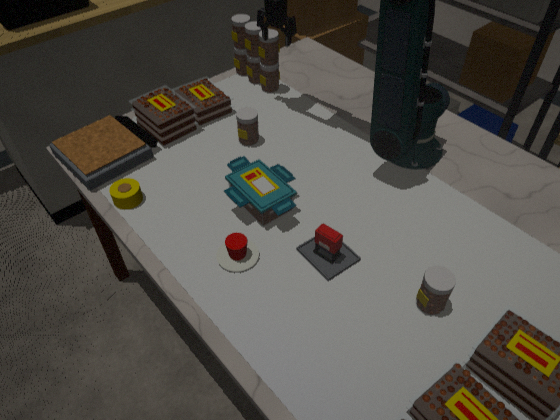

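Top view: the box is at about (345,220), with its four clips standing out at (345,187), (345,254), (300,218) and (390,222). The stamp is at (235,228) in the tray (237,230), the cup at (296,158), and the jars at (125,260) and (452,283). Next I'll measure coarsely from two views.

Create h.py:
```python
import numpy as np,cv2
from station import r
def load(n): return np.load(f"pics/{n}.npy",allow_pickle=True).item()
def snap(cam,n):
    c=r.read_camera(cam); np.save(f"pics/{n}.npy",c,allow_pickle=True); cv2.imwrite(f"pics/{n}.png",c["pixels"][:,:,::-1]); return c
def ray(c,p):
    E=np.array(c["extrinsics"]);R=E[:3,:3];f=210/np.tan(np.radians(c["fov_y"])/2)
    p=np.atleast_2d(p).astype(float)
    d=np.c_[(p[:,0]-c["cx"])/f,(p[:,1]-c["cy"])/f,np.ones(len(p))]@R
    return -R.T@E[:3,3],d
def plane(c,p,z):
    o,d=ray(c,p); return o+d*((z-o[2])/d[:,2])[:,None]
def proj(c,P):
    E=np.array(c["extrinsics"]);f=210/np.tan(np.radians(c["fov_y"])/2)
    q=np.atleast_2d(P)@E[:3,:3].T+E[:3,3]; return q[:,:2]/q[:,2:]*f+[c["cx"],c["cy"]]
def tri(c1,p1,c2,p2):
    o1,d1=ray(c1,p1);o2,d2=ray(c2,p2);d1=d1[0];d2=d2[0]
    s,_,_,_=np.linalg.lstsq(np.c_[d1,-d2],o2-o1,rcond=None)
    a=o1+s[0]*d1;b=o2+s[1]*d2;return (a+b)/2,np.linalg.norm(a-b)
def mask(c,lo,hi):
    h=cv2.cvtColor(c["pixels"],cv2.COLOR_RGB2HSV); return cv2.inRange(h,np.array(lo),np.array(hi))
def blobs(m,amin=30):
    n,l,s,ce=cv2.connectedComponentsWithStats(m)
    return [(s[i].tolist(),ce[i].round(1).tolist()) for i in range(1,n) if s[i][4]>=amin]
```

Run:
```python
from h import *
t=load("top0");s=load("scene0")
for n,c in(("top",t),("scene",s)):
    h=cv2.cvtColor(c["pixels"],cv2.COLOR_RGB2HSV)
    print(n,"teal",blobs(mask(c,(80,90,40),(100,255,255)),60))
    print("red",blobs(mask(c,(0,170,60),(6,255,255))|mask(c,(174,170,60),(180,255,255)),40))
h=cv2.cvtColor(t["pixels"],cv2.COLOR_RGB2HSV)
for p in [(320,205),(345,187),(390,222),(235,222),(235,232),(218,215),(340,220),(360,212),(262,200)]: print(p,h[p[1],p[0]])
h=cv2.cvtColor(s["pixels"],cv2.COLOR_RGB2HSV)
for p in [(235,180),(265,183),(290,173),(328,235),(320,240),(330,265)]: print(p,h[p[1],p[0]])
```

```text
top teal [([293, 181, 105, 80, 3404], [341.3, 221.2]), ([282, 394, 40, 26, 600], [303.0, 408.2]), ([539, 405, 21, 12, 158], [550.7, 410.9])]
red [([19, 108, 25, 6, 109], [30.6, 110.5]), ([23, 181, 25, 6, 113], [35.1, 183.8]), ([547, 204, 13, 6, 62], [553.0, 206.4]), ([221, 217, 28, 16, 337], [234.3, 224.2]), ([4, 252, 27, 6, 126], [17.3, 254.6])]
scene teal [([224, 157, 72, 59, 2171], [260.2, 186.8])]
red [([315, 224, 27, 21, 302], [327.7, 234.0]), ([225, 233, 22, 17, 299], [235.6, 241.1]), ([516, 343, 32, 24, 171], [531.4, 354.3]), ([455, 401, 23, 19, 140], [465.4, 410.7])]
(320, 205) [ 92  99 106]
(345, 187) [ 92  96 109]
(390, 222) [92 99 93]
(235, 222) [  0 195 123]
(235, 232) [  3 100  46]
(218, 215) [75  7 73]
(340, 220) [ 90   4 127]
(360, 212) [  9 144 119]
(262, 200) [135   4 133]
(235, 180) [ 92 144  90]
(265, 183) [ 30  10 132]
(290, 173) [ 96 139  66]
(328, 235) [  1 202 110]
(320, 240) [  1 171  64]
(330, 265) [75 15 68]
```

Run:
```python
import cv2
a=cv2.imread("pics/top0.png")[170:275,195:410]; b=cv2.imread("pics/scene0.png")[145:285,210:370]
a=cv2.resize(a,None,fx=3,fy=3,interpolation=2)[:, :]; b=cv2.resize(b,None,fx=2,fy=2,interpolation=2)
import numpy as np
o=np.zeros((600,650,3),'u1'); o[:a.shape[0],:a.shape[1]]=a; o[316:316+280,:320]=b; cv2.imwrite("pics/crop0.png",o)
```

```text
(no output)
```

View pics/crop0.png

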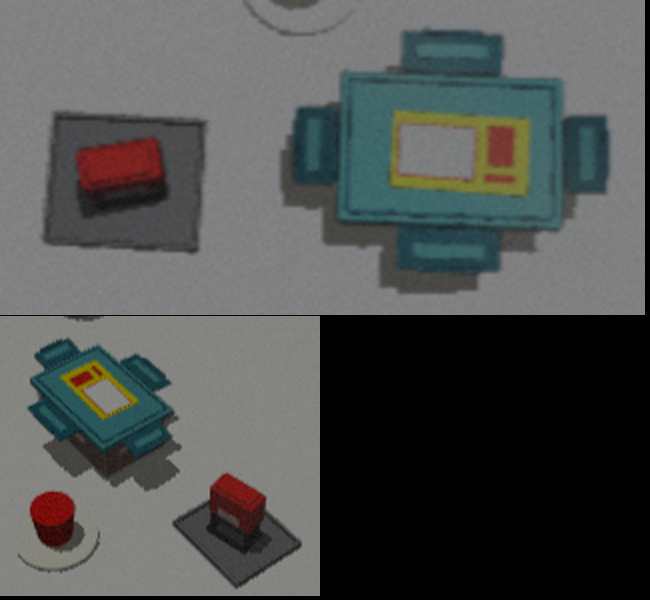

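The crop shows the lid's corners and all four clips standing out roughly level. The panel lies towards the tray (+y), and the stamp is nearly parallel to the panel's long side. Next I'll compute coarse poses.

Run:
```python
from h import *
t=load("top0");s=load("scene0")
T=lambda *p: np.array(p)/3+[195,170]
S=lambda *p: (np.array(p)-[0,316])/2+[210,145]
np.set_printoptions(precision=4,suppress=True)
lid=[T(340,72),T(563,80),T(561,229),T(338,222)]
L=np.vstack([plane(t,p,.082) for p in lid]);print(L,L.mean(0),np.linalg.norm(np.diff(L,axis=0),axis=1))
ls=[S(30,382),S(97,345),S(174,411),S(105,447)]
print("scene",np.vstack([plane(s,p,.082) for p in ls]))
print("tri", [tri(t,lid[i],s,ls[j]) for i,j in((0,2),(1,1),(2,None),(3,None)) if j is not None])
print("panel",np.vstack([plane(t,p,.082) for p in (T(398,125),T(476,130),T(475,180),T(397,174))]))
print("tray",np.vstack([plane(t,p,.012) for p in (T(52,112),T(207,121),T(197,252),T(44,242))]))
print("stamp cap",np.vstack([plane(t,p,.098) for p in (T(80,147),T(158,138),T(163,180),T(84,192))]))
print("clips at .08",[plane(t,T(*p),.08)[0] for p in((450,30),(610,155),(447,271),(294,144))])
for n,a,b in(("far",(450,30),None),):pass
```

```text
[[ 0.6228 -0.0438  0.082 ]
 [ 0.614  -0.2338  0.082 ]
 [ 0.4861 -0.2263  0.082 ]
 [ 0.4935 -0.0399  0.082 ]] [ 0.5541 -0.1359  0.082 ] [0.1902 0.1281 0.1865]
scene [[ 0.6202 -0.2226  0.082 ]
 [ 0.4905 -0.2238  0.082 ]
 [ 0.4982 -0.0339  0.082 ]
 [ 0.62   -0.043   0.082 ]]
tri [(array([ 0.5765, -0.0077,  0.1656]), np.float64(0.08247907472205908)), (array([ 0.5669, -0.1849,  0.166 ]), np.float64(0.0824956395879791))]
panel [[ 0.5761 -0.0922  0.082 ]
 [ 0.5712 -0.1582  0.082 ]
 [ 0.5282 -0.1559  0.082 ]
 [ 0.5339 -0.0904  0.082 ]]
tray [[0.6049 0.2128 0.012 ]
 [0.5954 0.0732 0.012 ]
 [0.4775 0.0821 0.012 ]
 [0.4874 0.2175 0.012 ]]
stamp cap [[0.5565 0.1759 0.098 ]
 [0.5636 0.1105 0.098 ]
 [0.5278 0.1061 0.098 ]
 [0.5183 0.1719 0.098 ]]
clips at .08 [array([ 0.6595, -0.1392,  0.08  ]), array([ 0.549 , -0.2709,  0.08  ]), array([ 0.4519, -0.1302,  0.08  ]), array([ 0.5608, -0.0038,  0.08  ])]
```
Corner correspondences off in tri (I mapped wrong) — scene corners: (x .62,y -.2226)... consistent with z=.082 (0.622,-.0438 vs .62,-.043). Good height check.

The rows are not in the units I measure in: shifts go in cm and turns go in units of 0.25 rad. I convert before sending: -0.126 m is -12.6, 0.41 m is 41, -1.275 rad is -5.1.

shift_gripper([
  [0,6,-4,-6,-0.72],
  [0,11,-8,-8,-1.44],
  [0,16,-12,-10,-2.16],
  [0,21,-15,-12,-2.88],
  [0,26,-19,-12.6,-3.6],
  [0,31,-22,-12.6,-4.32],
  [0,36,-26,-12.6,-5.04],
  [0,41,-29,-12.6,-5.1],
])

```text
time: 1.15
ee_pos: [0.4489, -0.1511, 0.3311]
orientation: [3.141, 0.001, 1.572]
contact_force: [0.2, -0.8, -0.3]
width: 0.0002
grip_force: 0.0
```

```bash
python3 -c "
from station import r;s=r.observe();print(s['ee_pos'],s['orientation'],s['q'])"
```

```text
[ 0.44894365 -0.15114819  0.33107101] [3.14099876e+00 6.16029059e-04 1.57207360e+00] [-4.44301277e-01 -7.40728297e-02  1.28530582e+00 -3.20317958e-04
  1.92955824e+00 -4.45691318e-01]
```

```bash
python3 -c "
from h import *;snap('wrist','w1')"
```

shift_gripper([
  [0,5,4,0,0],
  [0,10,8,0,0],
  [0,12,10,0,0],
  [0,12,10,0,0],
  [0,12,10,0,0],
])

```text
time: 1.82
ee_pos: [0.5477, -0.0336, 0.3306]
orientation: [-3.141, 0.0, 1.57]
contact_force: [-0.6, 0.5, 0.5]
width: -0.0003
grip_force: 0.0
```

```bash
python3 -c "
from h import *;snap('wrist','w2');a=load('w1')['pixels'];b=load('w2')['pixels']
o=np.hstack([a,b])[:,:,::-1];cv2.imwrite('pics/w12.png',cv2.resize(o,(800,300),interpolation=cv2.INTER_AREA))"
```

```text
(no output)
```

View pics/w12.png

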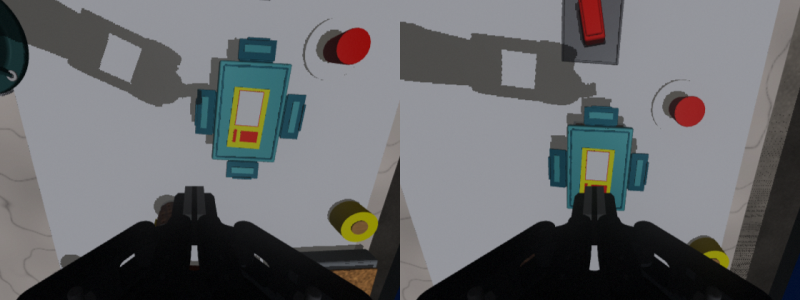

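w1 and w2 (scaled by 400/560) show the whole box, with its label at (247,118), and in w2 the tray and stamp at (592,20). Now I'll measure the panel, lid and clips from both.

Create m.py:
```python
from h import *
np.set_printoptions(precision=4,suppress=True)
def quad(m):
    c=max(cv2.findContours(m,cv2.RETR_EXTERNAL,cv2.CHAIN_APPROX_NONE)[0],key=cv2.contourArea)
    return c[:,0,:]
def panel(c,roi):
    x0,y0,x1,y1=roi; R=np.zeros((420,560),'u1'); R[y0:y1,x0:x1]=255
    y=mask(c,(18,140,60),(35,255,255))&R
    hull=cv2.convexHull(quad(y)); H=np.zeros_like(y); cv2.fillConvexPoly(H,hull,255)
    w=mask(c,(0,0,80),(180,50,255))&cv2.erode(H,np.ones((3,3)))
    q=quad(w); P=plane(c,q,.082)
    rc=cv2.minAreaRect((P[:,:2]*1000).astype('f4')); return q,rc
```

Run:
```python
from m import *
w1,w2=load("w1"),load("w2")
q1,r1=panel(w1,(310,110,390,220)); print("panel w1",r1)
m=cv2.moments(q1.reshape(-1,1,2)); p1=(m['m10']/m['m00'],m['m01']/m['m00'])
q2,r2=panel(w2,(240,190,320,285)); print("panel w2",r2)
m=cv2.moments(q2.reshape(-1,1,2)); p2=(m['m10']/m['m00'],m['m01']/m['m00'])
print("tri",tri(w1,p1,w2,p2), p1,p2)
t=load("top0"); qt,rt=panel(t,(322,200,378,240)); print("panel top",rt)
# lid teal contours
h=cv2.cvtColor(w1["pixels"],cv2.COLOR_RGB2HSV)
for p in [(320,90),(360,65),(285,155),(318,160),(333,140),(410,165)]: print(p,h[p[1],p[0]])
print("teal",blobs(mask(w1,(85,80,30),(100,255,255)),60))
print("red w2",blobs(mask(w2,(0,170,60),(6,255,255))|mask(w2,(174,170,60),(180,255,255)),40))
o=np.zeros((600,800,3),'u1')
a=cv2.resize(w1["pixels"][45:260,265:435],None,fx=2.7,fy=2.7)[:,:,::-1]
b=cv2.resize(w2["pixels"][0:100,210:330],None,fx=2.8,fy=2.8)[:,:,::-1]
b2=cv2.resize(w2["pixels"][140:250,200:320],None,fx=2.6,fy=2.6)[:,:,::-1]
o[:a.shape[0],:a.shape[1]]=a;o[:280,460:460+336]=b;o[290:290+b2.shape[0],460:460+b2.shape[1]]=b2;cv2.imwrite("pics/c1.png",o)
```

```text
panel w1 ((553.2487182617188, -124.6465072631836), (63.41985321044922, 43.36886215209961), 85.5193862915039)
panel w2 ((553.0420532226562, -124.7342758178711), (63.321781158447266, 43.35187911987305), 85.40706634521484)
tri (array([ 0.553 , -0.1235,  0.0831]), np.float64(0.000128159958784914)) (348.5264199255121, 151.12593109869644) (275.52530379941544, 231.61821258267958)
panel top ((539.2402954101562, -116.115966796875), (48.87385177612305, 10.764547348022461), 83.69868469238281)
(320, 90) [ 96 149 101]
(360, 65) [ 95 139 110]
(285, 155) [ 94 142 113]
(318, 160) [ 92 133 119]
(333, 140) [ 16 196 134]
(410, 165) [ 94 137 117]
teal [([5, 51, 30, 58, 1102], [20.1, 77.8]), ([273, 52, 155, 199, 15004], [350.2, 148.8]), ([0, 100, 22, 30, 367], [7.0, 114.4])]
red w2 [([250, 0, 37, 58, 1697], [268.4, 27.3]), ([384, 135, 43, 42, 1383], [405.0, 155.6]), ([268, 259, 22, 12, 60], [281.9, 262.3])]
```

View pics/c1.png

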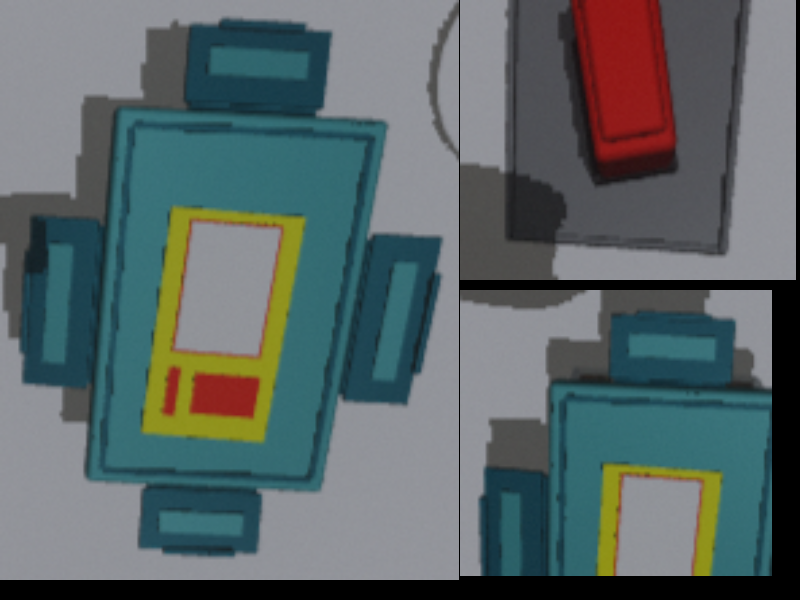

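Run:
```python
from m import *
w1,w2,t=load("w1"),load("w2"),load("top0")
A=lambda x,y:np.array([x,y])/2.7+[265,45]
B=lambda x,y:np.array([x-460,y-290])/2.6+[200,140]
S=lambda x,y:np.array([x-460,y])/2.8+[210,0]
T=lambda x,y: np.array([x,y])/3+[195,170]
L=np.vstack([plane(w1,A(*p),.082) for p in((117,108),(386,122),(320,490),(88,480))]);print("lid",L,L.mean(0),np.linalg.norm(np.roll(L,-1,0)-L,axis=1))
print("lid corner tri",tri(w1,A(117,108),w2,B(552,382)))
print("left",tri(w1,A(190,25),w2,B(612,315)),tri(w1,A(330,32),w2,B(735,320)))
print("near",tri(w1,A(30,217),w2,B(485,468)),tri(w1,A(22,383),t,T(500,271)),tri(w1,A(30,217),t,T(398,266)))
print("far",tri(w1,A(441,237),t,T(403,31)),tri(w1,A(407,403),t,T(502,34)))
print("right",tri(w1,A(260,550),t,T(608,117)),tri(w1,A(140,548),t,T(605,192)))
# stamp and tray in w2
print("tray corners",plane(w2,S(508,240),.012),plane(w2,S(725,253),.012))
tt=plane(t,T(207,121),.012),plane(t,T(197,252),.012);print(tt)
print("stamp cap near edge",[plane(w2,S(*p),.095) for p in((604,140),(663,130))],[plane(w2,S(*p),.088) for p in((597,162),(675,150))])
```

```text
lid [[ 0.4954 -0.0408  0.082 ]
 [ 0.6225 -0.0467  0.082 ]
 [ 0.6141 -0.2334  0.082 ]
 [ 0.4872 -0.2277  0.082 ]] [ 0.5548 -0.1372  0.082 ] [0.1273 0.1868 0.127  0.1871]
lid corner tri (array([ 0.4961, -0.0406,  0.0762]), np.float64(0.0003044942930540739))
left (array([ 0.529 , -0.0049,  0.0738]), np.float64(0.0006561680944704808)) (array([ 0.5944, -0.0076,  0.0735]), np.float64(0.0005020996433534644))
near (array([ 0.4553, -0.0909,  0.0718]), np.float64(0.0008620557184773073)) (array([ 0.4514, -0.1741,  0.0802]), np.float64(0.00042545775072642527)) (array([ 0.4548, -0.089 ,  0.0931]), np.float64(0.0011164326929650455))
far (array([ 0.6599, -0.0993,  0.077 ]), np.float64(0.0007079987297070694)) (array([ 0.6554, -0.1842,  0.0796]), np.float64(0.0011211401941329214))
right (array([ 0.5827, -0.2693,  0.0838]), np.float64(0.003501670163237519)) (array([ 0.515 , -0.2615,  0.0964]), np.float64(0.0003426048913607891))
tray corners [[0.4815 0.0802 0.012 ]] [[0.5963 0.0738 0.012 ]]
(array([[0.5954, 0.0732, 0.012 ]]), array([[0.4775, 0.0821, 0.012 ]]))
stamp cap near edge [array([[0.5354, 0.1142, 0.095 ]]), array([[0.5603, 0.1179, 0.095 ]])] [array([[0.532 , 0.1068, 0.088 ]]), array([[0.5658, 0.1114, 0.088 ]])]
```

Measurements so far:
- **Box:** centre (0.555, -0.137), yaw -0.045.
- **Clips:** all roughly level.
- **Panel:** centre (0.553, -0.1246), yaw -0.079, measured height 83 mm, which matches the 82 mm given.

Left clip first.

To row units: 0.285 m is 28.5, 0.25 m is 25.

shift_gripper([
  [0,1.8,1,6,0],
  [0,1.8,1,12,0],
  [0,1.8,1,18,0],
  [0,1.8,1,23,0],
  [0,1.8,1,25,0],
  [0,1.8,1,27,0],
  [0,1.8,1,28.5,0],
  [0,1.8,1,28.5,0],
])

```text
time: 2.88
ee_pos: [0.5574, -0.0157, 0.0453]
orientation: [-3.14, -0.0, 1.57]
contact_force: [-0.5, 0.3, 0.4]
width: 0.0001
grip_force: 0.0
```

shift_gripper([
  [0,-0.5,0,0,0],
  [0,-1,0,0,0],
  [0,-1.3,0,0,0],
  [0,-1.3,0,0,0],
])

```text
time: 3.38
ee_pos: [0.559, -0.0221, 0.0472]
orientation: [3.139, -0.012, 1.572]
contact_force: [0.3, 15.0, 1.5]
width: -0.0002
grip_force: 6.1
```

To row units: -0.104 m is -10.4, -0.1 m is -10.

shift_gripper([
  [0,2,0,0,0],
  [0,2,0,-5.5,0],
  [0,0,0,-9.5,0],
  [0,-5,-4,-9.5,0],
  [0,-9,-8,-9.5,0],
  [0,-10.4,-10,-9.5,0],
  [0,-10.4,-10,-6,0],
  [0,-10.4,-10,-4,0],
])

```text
time: 4.38
ee_pos: [0.4574, -0.1326, 0.0853]
orientation: [-3.141, 0.001, 1.57]
contact_force: [-0.0, -0.5, 0.4]
width: 0.0
grip_force: 0.0
```

shift_gripper([
  [0,0,0,2,0],
  [0,0,0,4,0],
  [0,0,0,4,0],
  [0,0,0.5,4,0],
  [0,0,0.9,4,0],
  [0,0,0.9,4,0],
])

```text
time: 5.12
ee_pos: [0.4678, -0.1323, 0.0468]
orientation: [3.141, 0.001, 1.571]
contact_force: [-1.4, 0.0, 2.3]
width: 0.0001
grip_force: 1.2
```

```bash
python3 -c "
from h import *;snap('scene','s1')"
```

```text
(no output)
```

To row units: 0.008 m is 0.8, 0.005 m is 0.5.

shift_gripper([
  [0,0,0.2,0,0],
  [0,0,0.5,0,0],
  [0,0,0.8,0,0],
  [0,0,0.8,0,0],
])

```text
time: 5.68
ee_pos: [0.4717, -0.1317, 0.0447]
orientation: [-3.133, -0.001, 1.571]
contact_force: [-9.5, -0.6, 3.8]
width: -0.0001
grip_force: 5.1
```

```bash
python3 -c "
from h import *;c=load('s1')['pixels'][140:230,205:315,::-1];cv2.imwrite('pics/s1c.png',cv2.resize(c,None,fx=5,fy=5))"
```

```text
(no output)
```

View pics/s1c.png

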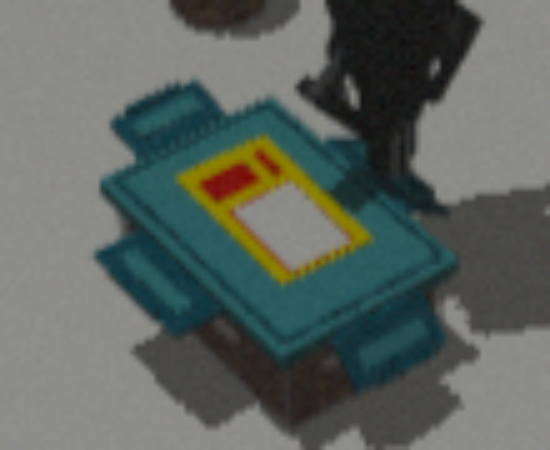

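The scene crop shows the left clip (390,350) only about half down. The near clip was still being pushed when it was taken. I'll back off and look with the wrist camera.

shift_gripper([
  [0,0,-1.5,0,0],
  [0,0,-3,0,0],
  [0,0,-4,0,0],
  [0,0,-4,-6,0],
  [0,0,-4,-12,0],
  [0,3,-4,-18,0],
  [0,6,-4,-20,0],
  [0,6,-4,-20,0],
])

```text
time: 6.68
ee_pos: [0.4363, -0.071, 0.2493]
orientation: [3.134, 0.002, 1.574]
contact_force: [0.3, -0.4, 0.0]
width: 0.0001
grip_force: 0.0
```

```bash
python3 -c "
from h import *;a=snap('wrist','w3')['pixels'];b=snap('scene','s2')['pixels'];
o=np.zeros((420,800,3),'u1');o[:,:560]=a[:,:,::-1];o[:300,560:]=cv2.resize(b[140:240,220:300,::-1],(240,300));cv2.imwrite('pics/v3.png',o)"
```

```text
(no output)
```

View pics/v3.png

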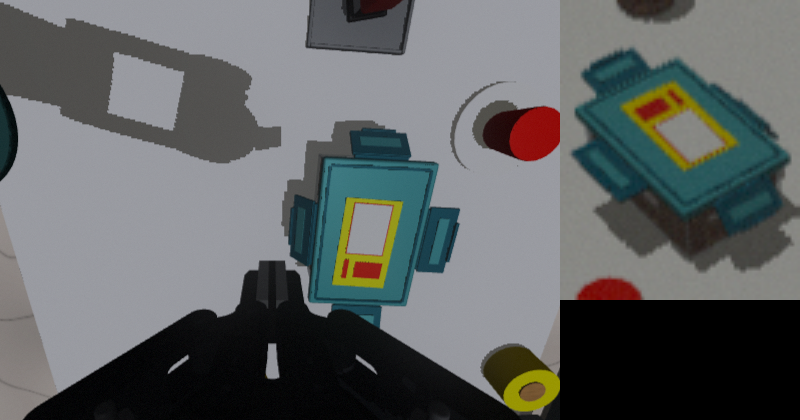

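Run:
```python
from m import *
w,s,t=load("w3"),load("s2"),None
S=lambda x,y:np.array([x-560,y])/3+[220,140]
print("left",tri(w,(354,130),s,S(780,200)),tri(w,(404,133),s,S(727,232)))
c=np.array([.5548,-.137]);bx=np.array([1,-.0445]);by=np.array([.0445,1])
# intersect camera ray with the clip's circle for end middle: side left mid end px, near mid end px
def circ(px,ax,h):
    o,d=ray(w,px);d=d[0]
    best=[]
    for z in np.arange(.03,.115,.0005):
        P=o+d*((z-o[2])/d[2]);u=(P[:2]-c)@ax
        best.append((abs(np.hypot(u-h,z-.076)-.036),z,u-h))
    return [b for b in best if b[0]<.0006]
print("left",circ((379,131),by,.098))
print("near",circ((292,230),-bx,.068))
cv2.imwrite("pics/w3c.png",cv2.resize(w["pixels"][115:330,230:470,::-1],None,fx=2.5,fy=2.5,interpolation=cv2.INTER_CUBIC))
```

```text
left (array([ 0.531 , -0.012 ,  0.0617]), np.float64(0.000730318239963613)) (array([ 0.5922, -0.0168,  0.0546]), np.float64(0.003390503669001429))
left [(np.float64(0.00033683218625473604), np.float64(0.05050000000000002), np.float64(0.02588658674549503)), (np.float64(7.970432673067018e-06), np.float64(0.05100000000000002), np.float64(0.02591474357735879)), (np.float64(0.0003168936099610664), np.float64(0.05150000000000002), np.float64(0.025942900409222522)), (np.float64(0.0005945648670484596), np.float64(0.09700000000000006), np.float64(0.02850517210882328)), (np.float64(0.00027324727270262167), np.float64(0.09750000000000006), np.float64(0.028533328940687025)), (np.float64(5.216317415118743e-05), np.float64(0.09800000000000006), np.float64(0.02856148577255077)), (np.float64(0.0003815566496014125), np.float64(0.09850000000000006), np.float64(0.028589642604414517))]
near [(np.float64(0.0003346747374270709), np.float64(0.047000000000000014), np.float64(0.021890833430333836)), (np.float64(3.306996510895471e-05), np.float64(0.047500000000000014), np.float64(0.021940147131109866)), (np.float64(0.000397522731177255), np.float64(0.048000000000000015), np.float64(0.021989460831885826)), (np.float64(0.0005168895469710305), np.float64(0.09900000000000006), np.float64(0.027019458311036706)), (np.float64(0.00015354385399445059), np.float64(0.09950000000000006), np.float64(0.027068772011812722)), (np.float64(0.00021312707728111252), np.float64(0.10000000000000006), np.float64(0.027118085712588696)), (np.float64(0.0005830232605957483), np.float64(0.10050000000000006), np.float64(0.027167399413364657))]
```

View pics/w3c.png

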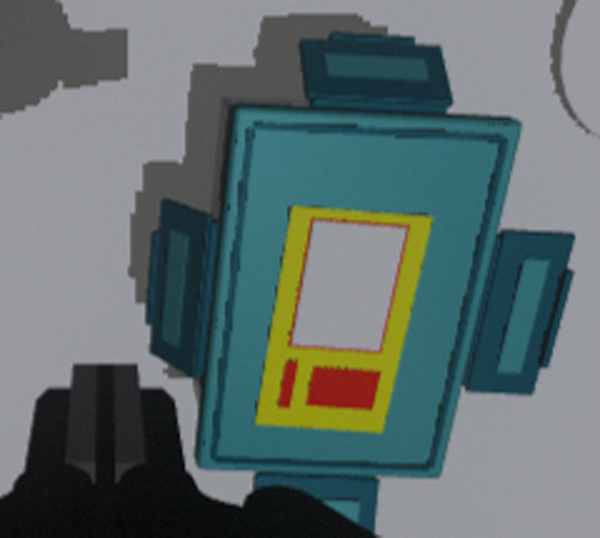

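The crop shows the tip is only about 17 mm wide, then steps out to about 35 mm roughly 15–20 mm above it. That step met the lid edge, and the quick release then let the clips rebound to about 0.65 and 0.8 rad. I'll retry the near clip with the tip higher and a slow release.

The rows are not in the units I measure in: shifts go in cm and turns go in units of 0.25 rad. I convert before sending: 0.184 m is 18.4, 0.17 m is 17.

shift_gripper([
  [0,-6,1.7,0,0],
  [0,-6.2,1.7,6,0],
  [0,-6.2,1.7,12,0],
  [0,-6.2,1.7,17,0],
  [0,-6.2,1.7,18.4,0],
  [0,-6.2,1.7,18.4,0],
  [0,-6.2,2.5,18.4,0],
  [0,-6.2,3.3,18.4,0],
])

```text
time: 7.78
ee_pos: [0.4705, -0.1347, 0.0645]
orientation: [3.137, 0.002, 1.571]
contact_force: [0.3, -0.4, 0.4]
width: -0.0004
grip_force: 0.0
```

shift_gripper([
  [0,0,0.2,0,0],
  [0,0,0.4,0,0],
  [0,0,0.4,0,0],
])

```text
time: 8.15
ee_pos: [0.4722, -0.1339, 0.062]
orientation: [3.142, 0.0, 1.571]
contact_force: [0.4, 0.1, 0.2]
width: -0.0001
grip_force: 0.0
```

shift_gripper([
  [0,0,0.2,0,0],
  [0,0,0.2,0,0],
])

```text
time: 8.4
ee_pos: [0.4741, -0.134, 0.0619]
orientation: [-3.142, 0.0, 1.571]
contact_force: [-0.6, 0.7, -0.5]
width: 0.0002
grip_force: 0.0
```

shift_gripper([
  [0,0,0.2,0,0],
  [0,0,0.2,0,0],
])

```text
time: 8.65
ee_pos: [0.4762, -0.134, 0.0619]
orientation: [3.142, 0.0, 1.571]
contact_force: [-0.5, -0.5, 0.1]
width: 0.0
grip_force: 0.0
```

To row units: 0.002 m is 0.2.

shift_gripper([
  [0,0,0.2,0,0],
  [0,0,0.2,0,0],
])

```text
time: 8.9
ee_pos: [0.4783, -0.134, 0.0619]
orientation: [3.142, 0.0, 1.571]
contact_force: [0.4, -0.2, 0.1]
width: 0.0
grip_force: 0.0
```

shift_gripper([
  [0,0,0.2,0,0],
  [0,0,0.2,0,0],
])

```text
time: 9.15
ee_pos: [0.4803, -0.134, 0.0619]
orientation: [3.142, 0.0, 1.571]
contact_force: [0.2, 0.0, -0.2]
width: -0.0002
grip_force: 0.0
```

```bash
python3 -c "
from h import *;a=snap('wrist','w4')['pixels'];b=snap('scene','s3')['pixels'];
o=np.zeros((400,800,3),'u1');o[:,:500]=cv2.resize(a[130:330,220:470,::-1],(500,400));o[:375,500:]=cv2.resize(b[140:240,220:300,::-1],(300,375));cv2.imwrite('pics/v4.png',o)"
```

```text
(no output)
```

View pics/v4.png

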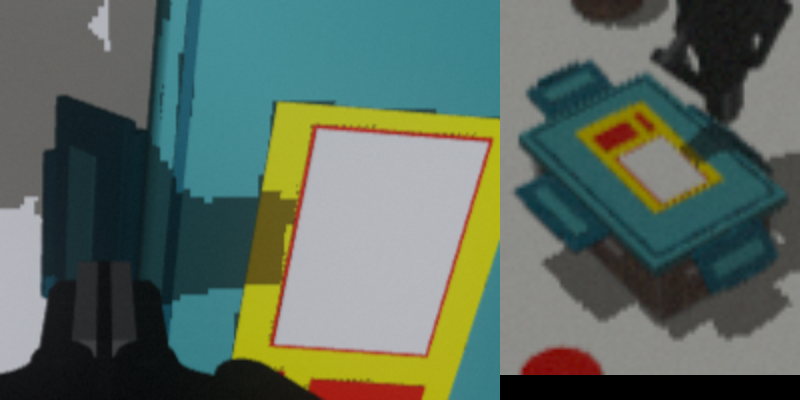

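Viewed: the near clip still stands out below the tip, and the tip hovers over it without touching. So the physical tip may be higher than I assume. I'll project the TCP into the wrist view as a check.

Run:
```python
from m import *
s=r.observe(); w=load("w4"); E=np.array(w["extrinsics"])
p=np.array(s["ee_pos"]);print(p,s["width"])
for dz in(-.01,0,.01,.02,.03,.04): print(dz,proj(w,p+[0,0,dz]))
g=cv2.cvtColor(w["pixels"],cv2.COLOR_RGB2GRAY)
print(g[245:300:3,255:290:4])
```

```text
[ 0.4801 -0.134   0.0619] -9.309146116125341e-05
-0.01 [[271.2264 244.7604]]
0 [[271.1936 251.7163]]
0.01 [[271.1573 259.414 ]]
0.02 [[271.1169 267.9786]]
0.03 [[271.0717 277.5654]]
0.04 [[271.0207 288.3691]]
[[43 42 42 27 27 25 26 28 27]
 [42 39 40 28 27 26 26 27 30]
 [41 42 41 27 27 24 29 27 24]
 [41 42 41 28 28 26 30 28 27]
 [44 41 40 27 27 25 29 28 27]
 [43 41 38 30 21 25 30 32 26]
 [42 45 44 44 19 32 42 42 26]
 [43 45 43 44 16 32 41 40 26]
 [38 46 42 42 18 32 42 39 22]
 [22 44 45 44 21 27 41 38 16]
 [24 45 44 42 17 23 42 40 17]
 [21 42 43 42 17 24 42 43 19]
 [24 44 43 41 18 25 40 41 18]
 [20 44 40 43 18 21 42 40 24]
 [20 43 44 44 14 18 41 41 24]
 [22 44 42 41 16 18 40 43 28]
 [21 43 43 43 18 19 41 43 34]
 [23 42 43 42 16 16 38 43 41]
 [24 45 45 45 14 13 44 46 42]]
```

To row units: 0.03 m is 3, 0.003 m is 0.3.

shift_gripper([
  [0,0,3,0,0],
  [0,0,3,0.3,0],
  [0,0,3,0.3,0],
])

```text
time: 9.62
ee_pos: [0.5093, -0.1338, 0.0583]
orientation: [-3.14, -0.0, 1.571]
contact_force: [0.2, 1.0, -0.6]
width: -0.0002
grip_force: 0.0
```

shift_gripper([
  [0,0,0,0.3,0],
  [0,0,0,0.3,0],
])

```text
time: 9.88
ee_pos: [0.5097, -0.134, 0.056]
orientation: [3.142, 0.0, 1.571]
contact_force: [1.0, 0.2, 1.5]
width: -0.0001
grip_force: 1.1
```

shift_gripper([
  [0,0,0,0.3,0],
  [0,0,0,0.3,0],
])

```text
time: 10.12
ee_pos: [0.5098, -0.134, 0.0559]
orientation: [3.141, 0.001, 1.571]
contact_force: [-6.5, 2.7, 13.1]
width: 0.0003
grip_force: 6.6
```

shift_gripper([
  [0,0,0,0.3,0],
  [0,0,0,0.3,0],
])

```text
time: 10.38
ee_pos: [0.5099, -0.1341, 0.0559]
orientation: [3.14, 0.001, 1.571]
contact_force: [-11.1, 3.6, 25.0]
width: -0.0
grip_force: 12.6
```

The physical tip is 26 mm above the reported TCP: it touched the 82 mm lid at a reported z of 0.056. From here on I'll use tip z = TCP z + 0.026. Redoing the left clip with small steps and a slow release.

shift_gripper([
  [0,0,0,-5,0],
  [0,6,2,-5,0],
  [0,12,4.9,-5,0],
  [0,12.2,4.9,-5,0],
  [0,12.2,4.9,-1,0],
  [0,12.2,4.9,1,0],
  [0,12.2,4.9,3,0],
  [0,12.2,4.9,3,0],
])

```text
time: 11.38
ee_pos: [0.5589, -0.0144, 0.0202]
orientation: [3.142, 0.003, 1.569]
contact_force: [0.2, 1.0, 0.6]
width: -0.0002
grip_force: 0.0
```

shift_gripper([
  [0,-0.4,0,0,0],
  [0,-0.7,0,0,0],
  [0,-1,0,0,0],
  [0,-1,0,0,0],
])

```text
time: 11.88
ee_pos: [0.5588, -0.0222, 0.0196]
orientation: [-3.141, 0.0, 1.571]
contact_force: [-0.1, -0.6, -0.2]
width: -0.0003
grip_force: 0.2
```

shift_gripper([
  [0,-0.2,0,0,0],
  [0,-0.2,0,0,0],
])

```text
time: 12.12
ee_pos: [0.5589, -0.0231, 0.0196]
orientation: [-3.141, -0.001, 1.571]
contact_force: [-0.3, 4.6, -1.2]
width: 0.0002
grip_force: 2.0
```

shift_gripper([
  [0,-0.2,0,0,0],
  [0,-0.2,0,0,0],
])

```text
time: 12.38
ee_pos: [0.5589, -0.0231, 0.0196]
orientation: [-3.141, -0.005, 1.571]
contact_force: [0.2, 10.0, -1.1]
width: -0.0001
grip_force: 4.5
```

To row units: 0.02 m is 2, -0.09 m is -9.

shift_gripper([
  [0,0.3,0,0,0],
  [0,0.6,0,0,0],
  [0,2,0,0,0],
  [0,2,0,0,0],
  [0,2,0,-6,0],
  [0,2,0,-9,0],
  [0,-3,-4,-9,0],
  [0,-7,-9,-9,0],
])

```text
time: 13.38
ee_pos: [0.4714, -0.0955, 0.1108]
orientation: [3.14, 0.002, 1.572]
contact_force: [-0.2, -1.3, -0.9]
width: -0.0
grip_force: 0.0
```

shift_gripper([
  [0,-3.5,-1.4,0,0],
  [0,-3.5,-1.4,0,0],
  [0,-3.5,-1.4,6,0],
  [0,-3.5,-1.4,9,0],
  [0,-3.5,-1.4,9,0],
  [0,-3.5,-0.6,9,0],
  [0,-3.5,0.2,9,0],
  [0,-3.5,0.2,9,0],
])

```text
time: 14.38
ee_pos: [0.4689, -0.1285, 0.0195]
orientation: [-3.129, -0.001, 1.572]
contact_force: [-13.8, 0.1, 7.3]
width: 0.0001
grip_force: 7.6
```

shift_gripper([
  [0,0,0.2,0,0],
  [0,0,0.2,0,0],
])

```text
time: 14.62
ee_pos: [0.4688, -0.1285, 0.0195]
orientation: [-3.125, -0.001, 1.571]
contact_force: [-19.7, 1.0, 11.4]
width: 0.0002
grip_force: 10.4
```

shift_gripper([
  [0,0,0.2,0,0],
  [0,0,0.2,0,0],
])

```text
time: 14.88
ee_pos: [0.4686, -0.1285, 0.0195]
orientation: [-3.12, -0.001, 1.571]
contact_force: [-26.9, 0.9, 15.8]
width: 0.0002
grip_force: 13.4
```

shift_gripper([
  [0,0,0.2,0,0],
  [0,0,0.2,0,0],
])

```text
time: 15.12
ee_pos: [0.4686, -0.1284, 0.0195]
orientation: [-3.116, -0.001, 1.571]
contact_force: [-31.8, -0.1, 19.7]
width: 0.0
grip_force: 16.5
```

```bash
python3 -c "
from h import *;snap('scene','s4')"
```

shift_gripper([
  [0,0,-0.4,0,0],
  [0,0,-0.8,0,0],
  [0,0,-1.2,0,0],
  [0,0,-1.2,-1.3,0],
  [0,0,-1.2,-1.3,0],
  [0,0,-0.8,-1.3,0],
  [0,0,-0.5,-1.3,0],
  [0,0,-0.5,-1.3,0],
])

```text
time: 16.18
ee_pos: [0.4694, -0.129, 0.0328]
orientation: [-3.129, -0.0, 1.571]
contact_force: [-16.4, 0.5, 11.1]
width: 0.0003
grip_force: 8.2
```

shift_gripper([
  [0,0,0.2,0,0],
  [0,0,0.2,0,0],
])

```text
time: 16.42
ee_pos: [0.4694, -0.1291, 0.0328]
orientation: [-3.124, -0.0, 1.571]
contact_force: [-21.9, 0.7, 15.5]
width: -0.0001
grip_force: 11.0
```

shift_gripper([
  [0,0,0.2,0,0],
  [0,0,0.2,0,0],
])

```text
time: 16.68
ee_pos: [0.4694, -0.129, 0.0328]
orientation: [-3.12, -0.001, 1.571]
contact_force: [-27.3, 1.2, 18.0]
width: 0.0001
grip_force: 13.9
```

Run:
```python
from m import *
s=load("s4"); c=np.array([.5548,-.137,0]);bx=np.array([1,-.0445,0]);by=np.array([.0445,1,0])
for a in (0,.12,.3,.8):
    print(a,[proj(s,c+by*(.098+.034*np.sin(a))+bx*k+[0,0,.076-.034*np.cos(a)])[0] for k in(-.033,.033)])
o=cv2.resize(s["pixels"][170:230,245:305],None,fx=1,fy=1); g=cv2.cvtColor(o,cv2.COLOR_RGB2HSV)
m=(mask(s,(80,70,25),(105,255,255))[172:225,255:300]>0)
for i,row in enumerate(m): print(172+i,''.join('#' if v else '.' for v in row))
```

```text
0 [array([288.9043, 205.9022]), array([271.0502, 216.0009])]
0.12 [array([289.7639, 206.6179]), array([271.896 , 216.7483])]
0.3 [array([291.0334, 207.4563]), array([273.1368, 217.6341])]
0.8 [array([294.132 , 208.1194]), array([276.1118, 218.4164])]
172 ..........########...........................
173 ...........########..........................
174 ...........#########.........................
175 ............##########.......................
176 ..............#########.###..................
177 ...............############..................
178 ................############.................
179 .................############................
180 ........
[... 1537 characters left out ...]

211 ....######.......############................
212 .....###.........#########...................
213 ......#..........########....................
214 .................###.###.....................
215 .................#.#.........................
216 .............................................
217 .............................................
218 .............................................
219 .............................................
220 .............................................
221 .............................................
222 .............................................
223 .............................................
224 .............................................
```

The scene mask puts the left clip's lower corners at (289,206) and (272,215). A flat clip is predicted at (288.9,205.9) and (271,216), so the left clip is flat. The tool-x face of the fingers works. I'll do the right clip at this yaw, then turn for near and far.

To row units: -0.02 m is -2, -0.09 m is -9.

shift_gripper([
  [0,0,-0.5,0,0],
  [0,0,-1,0,0],
  [0,0,-2,0,0],
  [0,0,-2,0,0],
  [0,0,-2,-6,0],
  [0,0,-2,-8,0],
  [0,-5,1,-8,0],
  [0,-9,5,-8,0],
])

```text
time: 17.68
ee_pos: [0.5299, -0.2205, 0.1143]
orientation: [3.139, 0.002, 1.571]
contact_force: [-0.9, 0.4, 0.8]
width: -0.0001
grip_force: 0.0
```

shift_gripper([
  [0,-4.2,2.5,0,0],
  [0,-4.2,2.5,0,0],
  [0,-4.2,2.5,0,0],
])

```text
time: 18.05
ee_pos: [0.5533, -0.2606, 0.1124]
orientation: [-3.141, -0.001, 1.571]
contact_force: [1.0, 0.6, 0.5]
width: 0.0003
grip_force: 0.0
```

shift_gripper([
  [0,0,-0.4,4,0],
  [0,0,-0.4,6,0],
  [0,0,-0.4,8,0],
  [0,0,-0.4,9.3,0],
  [0,0,-0.4,9.3,0],
  [0,0.4,-0.4,9.3,0],
  [0,0.8,-0.4,9.3,0],
  [0,0.9,-0.4,9.3,0],
])

```text
time: 19.05
ee_pos: [0.5494, -0.2519, 0.0198]
orientation: [3.142, 0.0, 1.571]
contact_force: [1.0, -1.0, 0.1]
width: 0.0003
grip_force: 0.6
```

shift_gripper([
  [0,0.2,0,0,0],
  [0,0.2,0,0,0],
])

```text
time: 19.3
ee_pos: [0.5493, -0.2499, 0.0197]
orientation: [-3.141, -0.0, 1.571]
contact_force: [0.9, -1.1, -0.9]
width: 0.0
grip_force: 0.3
```

shift_gripper([
  [0,0.2,0,0,0],
  [0,0.2,0,0,0],
])

```text
time: 19.55
ee_pos: [0.5494, -0.2494, 0.0198]
orientation: [-3.142, 0.002, 1.57]
contact_force: [0.8, -5.1, -2.6]
width: 0.0001
grip_force: 2.5
```

shift_gripper([
  [0,0.2,0,0,0],
  [0,0.2,0,0,0],
  [0,-0.2,0,0,0],
  [0,-0.5,0,0,0],
  [0,-1.5,0,0,0],
  [0,-1.5,0,0,0],
  [0,-1.5,0,-5,0],
  [0,-1.5,0,-10,0],
])

```text
time: 20.55
ee_pos: [0.5489, -0.2625, 0.1201]
orientation: [-3.14, -0.002, 1.571]
contact_force: [0.9, 0.2, 0.4]
width: -0.0001
grip_force: 0.0
```

shift_gripper([
  [0,3,-4,0,0.72],
  [0,6,-8,0,1.44],
  [0,10,-10,0,2.16],
  [0,13,-10,0,2.88],
  [0,13,-10,0,3.6],
  [0,13,-10,0,4.32],
  [0,13,-10,0,5.04],
  [0,13,-10,0,5.76],
])

```text
time: 21.55
ee_pos: [0.4494, -0.1327, 0.1201]
orientation: [-3.141, -0.0, 0.125]
contact_force: [-0.2, -0.1, 1.1]
width: 0.0001
grip_force: 0.0
```

shift_gripper([
  [0,0,0,0,0.52],
  [0,0,0,0,0.52],
])

```text
time: 21.8
ee_pos: [0.4495, -0.1328, 0.12]
orientation: [-3.141, -0.0, 0.003]
contact_force: [0.5, -0.1, -0.5]
width: 0.0
grip_force: 0.0
```

shift_gripper([
  [0,0,0,6,0],
  [0,0,0,8.5,0],
  [0,0,0,10.1,0],
  [0,0,0,10.1,0],
  [0,0.6,0,10.1,0],
  [0,1.2,0,10.1,0],
  [0,1.7,0,10.1,0],
  [0,1.7,0,10.1,0],
])

```text
time: 22.8
ee_pos: [0.4672, -0.1332, 0.0194]
orientation: [3.141, -0.001, 0.001]
contact_force: [0.7, -1.0, 0.2]
width: 0.0002
grip_force: 0.0
```

shift_gripper([
  [0,0.2,0,0,0],
  [0,0.3,0,0,0],
  [0,0.3,0,0,0],
])

```text
time: 23.18
ee_pos: [0.4694, -0.1331, 0.0189]
orientation: [-3.142, 0.0, 0.001]
contact_force: [-0.5, 0.6, 0.3]
width: 0.0
grip_force: 0.0
```

shift_gripper([
  [0,0.2,0,0,0],
  [0,0.2,0,0,0],
])

```text
time: 23.42
ee_pos: [0.4716, -0.1331, 0.0189]
orientation: [3.142, -0.0, 0.001]
contact_force: [0.4, -0.9, 0.0]
width: -0.0
grip_force: 0.0
```

shift_gripper([
  [0,0.2,0,0,0],
  [0,0.2,0,0,0],
])

```text
time: 23.68
ee_pos: [0.4717, -0.1331, 0.0188]
orientation: [-3.141, 0.004, 0.001]
contact_force: [-5.6, -0.5, 4.3]
width: 0.0001
grip_force: 3.0
```

shift_gripper([
  [0,0.2,0,0,0],
  [0,-0.2,0,0,0],
  [0,-0.5,0,0,0],
  [0,-1.5,0,0,0],
  [0,-1.5,0,0,0],
  [0,-1.5,0,-5,0],
  [0,-1.5,0,-10,0],
  [0,4,0.4,-10,0],
])

```text
time: 24.68
ee_pos: [0.5162, -0.1385, 0.1268]
orientation: [3.136, -0.013, -0.001]
contact_force: [0.7, -0.3, 0.9]
width: -0.0002
grip_force: 0.0
```

shift_gripper([
  [0,6,0.4,0,0],
  [0,12,0.4,0,0],
  [0,13.4,0.4,0,0],
  [0,13.4,0.4,0,0],
])

```text
time: 25.18
ee_pos: [0.6481, -0.1407, 0.1177]
orientation: [-3.141, 0.001, 0.001]
contact_force: [0.3, 1.0, -0.1]
width: 0.0002
grip_force: 0.0
```

```bash
python3 -c "
from h import *;snap('wrist','w5');snap('top','t5');snap('scene','s5')"
```

```text
(no output)
```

To row units: 0.098 m is 9.8, 0.08 m is 8.

shift_gripper([
  [0,0,0,4,0],
  [0,0,0,6,0],
  [0,0,0,8,0],
  [0,0,0,9.8,0],
  [0,0,0,9.8,0],
  [0,-0.4,0,9.8,0],
  [0,-0.8,0,9.8,0],
  [0,-0.8,0,9.8,0],
])

```text
time: 26.32
ee_pos: [0.639, -0.1409, 0.0205]
orientation: [-3.142, 0.001, 0.001]
contact_force: [-0.1, 0.1, 0.5]
width: 0.0
grip_force: 0.2
```

shift_gripper([
  [0,-0.2,0,0,0],
  [0,-0.2,0,0,0],
])

```text
time: 26.58
ee_pos: [0.638, -0.1409, 0.0206]
orientation: [3.141, -0.001, 0.001]
contact_force: [3.9, -0.7, -2.5]
width: -0.0001
grip_force: 1.9
```

shift_gripper([
  [0,-0.2,0,0,0],
  [0,-0.2,0,0,0],
])

```text
time: 26.82
ee_pos: [0.6381, -0.1409, 0.0208]
orientation: [3.141, -0.006, 0.001]
contact_force: [10.0, -0.3, -6.4]
width: 0.0002
grip_force: 4.7
```

shift_gripper([
  [0,-0.2,0,0,0],
  [0,-0.2,0,0,0],
])

```text
time: 27.08
ee_pos: [0.6382, -0.1409, 0.0208]
orientation: [3.141, -0.011, 0.001]
contact_force: [14.1, -0.3, -8.8]
width: -0.0002
grip_force: 7.4
```

To row units: -0.1 m is -10, -0.05 m is -5, -0.36 rad is -1.44.

shift_gripper([
  [0,0.4,0,0,0],
  [0,0.8,0,0,0],
  [0,2,0,0,0],
  [0,2,0,0,0],
  [0,2,0,-5,0],
  [0,2,0,-10,0],
  [0,2,0,-15,-0.72],
  [0,0,0,-19,-1.44],
])

```text
time: 28.08
ee_pos: [0.6339, -0.141, 0.2133]
orientation: [3.14, -0.001, 0.367]
contact_force: [-0.4, -0.5, 0.3]
width: 0.0003
grip_force: 0.0
```

shift_gripper([
  [0.085,-5,2,-4,-0.72],
  [0.085,-9,0,-4,-1.44],
  [0.085,-14,-3,-4,-2.16],
  [0.085,-18,-6,-4,-2.88],
  [0.085,-20,-10,-4,-3.6],
  [0.085,-20,-12,-4,-4.32],
  [0.085,-20,-12,-4,-5.04],
  [0.085,-20,-12,-4,-5.384],
])

```text
time: 29.08
ee_pos: [0.4035, -0.0989, 0.2513]
orientation: [3.141, 0.001, 1.711]
contact_force: [-0.0, 0.5, -0.2]
width: 0.0847
grip_force: 0.0
```

shift_gripper([
  [0.085,0,0,0,0],
  [0.085,0,0,0,0],
])

```text
time: 29.32
ee_pos: [0.4039, -0.0993, 0.251]
orientation: [-3.141, 0.0, 1.706]
contact_force: [1.1, -0.5, 0.4]
width: 0.0849
grip_force: 0.0
```

```bash
python3 -c "
from h import *;snap('wrist','w6');snap('top','t6');snap('scene','s6')"
```

Run:
```python
from m import *
c=np.array([.5548,-.1370,0]);bx=np.array([1,-.0445,0]);by=np.array([.0445,1,0])
sides=dict(near=(-bx,by,.068),far=(bx,by,.068),left=(by,bx,.098),right=(-by,bx,.098))
def ext(cam,name,lim=.06):
    # walk along outward normal at several z-independent image lines: lid edge pixel -> outward, last teal pixel in a run
    o,tn,h=sides[name]; C=load(cam); m=mask(C,(80,60,20),(108,255,255)); out=[]
    for k in(-.02,0,.02):
        base=c+tn*k; P0=base+o*(h-.008)+[0,0,.082]
        def endpt(a): return proj(C,base+o*(h+.036*np.sin(a)+.002)+[0,0,.076-.036*np.cos(a)])[0]
        # direction in image: outward at z=.06
        d=proj(C,base+o*(h+.04)+[0,0,.06])[0]-proj(C,P0)[0]
        L=np.hypot(*d); d/=L; p0=proj(C,P0)[0]; t=0; last=0
        while t<80:
            q=p0+d*t; x,y=int(round(q[0])),int(round(q[1]))
            if not(0<=x<560 and 0<=y<420):break
            if m[y,x]: last=t
            elif t-last>5:break
            t+=.5
        out.append((last,[round(float((endpt(a)-p0)@d),1) for a in(0,.12,.3,.6)]))
    print(cam,name,out)
for cam in("t6","s6","w6"):
    for n in sides: ext(cam,n)
```

```text
t6 near [(36.0, [6.2, 7.8, 10.2, 13.7]), (31.0, [6.2, 7.8, 10.2, 13.7]), (28.5, [6.1, 7.8, 10.2, 13.7])]
t6 far [(4.0, [0.2, 1.8, 4.3, 8.2]), (3.0, [0.2, 1.8, 4.2, 8.2]), (3.5, [0.1, 1.7, 4.2, 8.2])]
t6 left [(6.0, [4.6, 6.3, 8.7, 12.3]), (6.5, [4.6, 6.3, 8.7, 12.3]), (5.5, [4.7, 6.3, 8.7, 12.3])]
t6 right [(3.0, [1.3, 3.0, 5.5, 9.5]), (3.0, [1.4, 3.0, 5.5, 9.5]), (3.0, [1.4, 3.1, 5.6, 9.6])]
s6 near [(2.5, [2.1, 3.3, 5.0, 7.6]), (1.5, [2.0, 3.1, 4.8, 7.5]), (2.5, [1.8, 3.0, 4.7, 7.4])]
s6 far [(9.0, [9.3, 10.5, 12.3, 14.5]), (10.5, [9.4, 10.6, 12.4, 14.6]), (10.5, [9.5, 10.7, 12.5, 14.8])]
s6 left [(10.0, [11.1, 12.3, 13.8, 15.6]), (12.5, [11.2, 12.3, 13.9, 15.7]), (11.5, [11.3, 12.4, 14.0, 15.8])]
s6 right [(1.0, [-1.4, -0.5, 1.0, 3.6]), (2.0, [-1.7, -0.7, 0.8, 3.4]), (1.5, [-1.9, -0.9, 0.6, 3.2])]
w6 near [(16.5, [17.5, 20.6, 25.0, 31.4]), (20.0, [17.6, 20.8, 25.3, 31.8]), (20.0, [17.7, 21.0, 25.5, 32.2])]
w6 far [(6.0, [-7.6, -4.6, 0.3, 8.7]), (6.5, [-8.8, -5.7, -0.7, 8.0]), (6.5, [-9.9, -6.7, -1.6, 7.3])]
w6 left [(14.0, [11.7, 15.4, 20.8, 29.3]), (14.0, [11.9, 15.5, 20.9, 29.3]), (11.5, [12.0, 15.7, 21.0, 29.3])]
w6 right [(5.0, [-3.9, -1.2, 2.8, 9.7]), (0, [-2.5, 0.1, 4.1, 10.7]), (0, [-1.1, 1.5, 5.4, 11.9])]
```

shift_gripper([
  [0.085,6,3,0,0],
  [0.085,10,7,0,0],
  [0.085,13,12,0,0],
  [0.085,13,12,0,0],
  [0.085,13,12,0,0],
])

```text
time: 30.1
ee_pos: [0.505, 0.0456, 0.2505]
orientation: [-3.14, 0.0, 1.707]
contact_force: [0.6, -0.7, -1.0]
width: 0.0849
grip_force: 0.0
```

```bash
python3 -c "
from h import *;snap('wrist','w7')"
```

shift_gripper([
  [0.085,0,5,0,0],
  [0.085,0,9,0,0],
  [0.085,0,9,0,0],
  [0.085,0,9,0,0],
])

```text
time: 30.65
ee_pos: [0.5936, 0.057, 0.2516]
orientation: [3.142, 0.0, 1.705]
contact_force: [-0.0, 0.6, 1.2]
width: 0.0848
grip_force: 0.0
```

Run:
```python
from m import *
snap('wrist','w8')
def red(C):
    m=mask(C,(0,150,50),(7,255,255))|mask(C,(173,150,50),(180,255,255))
    return m
for n in("w7","w8","w2"):
    C=load(n);m=red(C);print(n,blobs(m,200))
    E=np.array(C["extrinsics"]);print((-E[:3,:3].T@E[:3,3]))
for n in("w7","w8"):
    C=load(n);m=red(C);n_,l,s,ce=cv2.connectedComponentsWithStats(m)
    g=cv2.cvtColor(C["pixels"],cv2.COLOR_RGB2HSV)[:,:,2]
    P0=proj(C,[.545,.14,.095])[0];print("pred",P0)
    i=min(range(1,n_),key=lambda i:np.hypot(*(ce[i]-P0))+(1000 if s[i][4]<200 else 0))
    q=quad((l==i).astype('u1'));print(cv2.minAreaRect(q),cv2.approxPolyDP(cv2.convexHull(q),4,True)[:,0].tolist())
    x,y=np.round(ce[i]).astype(int); print("V col",g[y,x-40:x+40:2]); print("V row",g[max(0,y-60):y+60:3,x])
    cv2.imwrite(f"pics/{n}s.png",cv2.resize(C["pixels"][max(0,y-70):y+90,max(0,x-65):x+65,::-1],None,fx=3,fy=3))
a=cv2.imread("pics/w7s.png");b=cv2.imread("pics/w8s.png");h=min(a.shape[0],b.shape[0]);cv2.imwrite("pics/st.png",np.hstack([a[:h],b[:h]]));print(a.shape,b.shape)
```

```text
w7 [([305, 62, 37, 73, 2536], [322.6, 97.5]), ([420, 230, 48, 43, 1554], [444.0, 251.1]), ([275, 340, 26, 16, 277], [287.1, 347.6])]
[0.494  0.1286 0.419 ]
w8 [([215, 61, 37, 73, 2356], [233.4, 95.7]), ([351, 229, 47, 42, 1535], [374.0, 249.9]), ([210, 339, 26, 16, 282], [222.6, 346.6])]
[0.5825 0.1399 0.4201]
w2 [([250, 0, 37, 59, 1722], [268.4, 27.5]), ([384, 135, 43, 42, 1413], [405.0, 155.5])]
[0.5482 0.0501 0.4991]
pred [324.4376 102.6164]
((322.82940673828125, 97.98234558105469), (35.382484436035156, 72.84319305419922), 1.50743567943573) [[340, 62], [338, 131], [307, 134], [306, 65]]
V col [ 91  90  91  90  71  38  24  19  22  34  42  42 109  95 107 144 146 145
 146 145 147 147 145 145 147 146 146 118 123  83  91  90  89  91  90  89
  54  34  80 142]
V row [ 87  68  87  90  88  89  89  88  99 142 117 143 145 147 146 147 145 146
 146 145 147 145 147 146 146 146 144 146 144 145 113 148  91  95  94  94
  96  96  97  76]
pred [234.8483 101.8875]
((233.20367431640625, 96.59185028076172), (72.10234069824219, 34.65229034423828), 87.70938873291016) [[247, 61], [251, 131], [221, 132], [215, 63]]
V col [60 37 23 36 38 37 37 37 37 37 36 36 50 52 60 64 62 65 64 62 64 65 63 65
 64 64 61 48 58 44 44 24 26 56 86 86 85 88 86 88]
V row [48 84 86 83 83 61 40 41 43 64 66 64 65 65 64 65 66 64 64 64 64 65 63 62
 63 64 62 63 62 62 51 65 53 34 37 40 38 41 42 77]
(480, 390, 3) (480, 390, 3)
```

Run:
```python
from m import *
a,b=load("w7"),load("w8")
print(tri(a,(323.2,97.7),b,(232.8,96.6)))
for C,p,q in((a,(323.2,97.7),[[340,62],[338,131],[307,134],[306,65]]),(b,(232.8,96.6),[[247,61],[251,131],[221,132],[215,63]])):
    P=plane(C,q,.094);print(plane(C,p,.094),P[:,:2].tolist(),[float(np.arctan2(*(u[:2]))) for u in(P[0]-P[1],P[3]-P[2])])
    # dark foot + tray
    m=mask(C,(0,0,0),(180,90,90)) 
# tray edges: grey mask contour in w8/w7
for n,C in(("w7",a),("w8",b)):
    m=mask(C,(0,0,60 if n=="w7" else 30),(180,40,105 if n=="w7" else 45))
    print(n,blobs(m,1500))
q=panel(load("w6"),(300,100,480,330))[1];print(q)
```

```text
(array([0.5427, 0.1445, 0.0963]), np.float64(0.0003551508335522086))
[[0.543  0.1444 0.094 ]] [[0.5529425730931173, 0.1782439231942261], [0.5643220495108006, 0.11484042397822396], [0.5331329521552872, 0.10752323287863058], [0.5209437273805999, 0.17122359177534272]] [-0.17758640615960203, -0.18906702602051956]
[[0.5424 0.1447 0.094 ]] [[0.5529963855251517, 0.17856035457549413], [0.5641714620215977, 0.11399483796015095], [0.5334295866682585, 0.10881544400755827], [0.5224820618710144, 0.17266535323159057]] [-0.17138326992605996, -0.1698060568196113]
w7 [([0, 25, 374, 136, 26538], [171.3, 87.2]), ([234, 220, 112, 84, 1901], [278.3, 242.0])]
w8 [([189, 29, 95, 126, 3713], [224.3, 110.0]), ([480, 146, 80, 214, 6662], [527.8, 271.2])]
((553.3485717773438, -124.91604614257812), (63.47317886352539, 43.61766052246094), 85.53890228271484)
```

View pics/st.png

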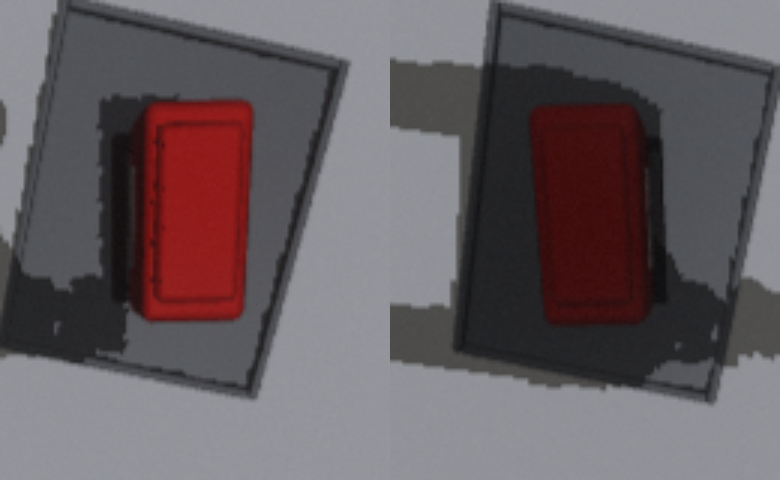

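The last picture shows the stamp's cap (195,210 / 590,215) in mid-tray, standing at (0.5427, 0.1445) with the cap at about 0.096 m (the text implies 0.099). Its yaw is π/2 + 0.172. Now grasping it.

To row units: 0.2216 m is 22.16, 0.12 m is 12, -0.038 rad is -0.152.

shift_gripper([
  [0.085,5,-2,3,-0.152],
  [0.085,9.35,-3.87,6,-0.152],
  [0.085,9.35,-3.87,12,-0.152],
  [0.085,9.35,-3.87,16,-0.152],
  [0.085,9.35,-3.87,19,-0.152],
  [0.085,9.35,-3.87,21,-0.152],
  [0.085,9.35,-3.87,22.16,-0.152],
  [0.085,9.35,-3.87,22.16,-0.152],
])

```text
time: 31.7
ee_pos: [0.5427, 0.1451, 0.0294]
orientation: [-3.141, 0.0, 1.744]
contact_force: [-0.1, 0.1, -0.0]
width: 0.085
grip_force: 0.0
```

shift_gripper([
  [0.06,0,0,0,0],
  [0.05,0,0,0,0],
  [0.045,0,0,0,0],
  [0.04,0,0,0,0],
  [0.038,0,0,0,0],
  [0.036,0,0,0,0],
])

```text
time: 32.45
ee_pos: [0.5433, 0.1454, 0.0293]
orientation: [-3.141, 0.0, 1.745]
contact_force: [-1.6, -0.2, 0.2]
width: 0.0362
grip_force: 6.7
```

shift_gripper([
  [0.03,0,0,0,0],
  [0.03,0,0,0,0],
  [0.03,0,0,0,0],
])

```text
time: 32.83
ee_pos: [0.5433, 0.1454, 0.0294]
orientation: [-3.141, 0.0, 1.745]
contact_force: [-1.0, -0.4, 1.6]
width: 0.0354
grip_force: 59.5
```

shift_gripper([
  [0.03,0,0,-1.5,0],
  [0.03,0,0,-5,0],
  [0.03,0,0,-10,0],
  [0.03,0,0,-13,0],
  [0.03,0,0,-13,0],
])

```text
time: 33.45
ee_pos: [0.5456, 0.1458, 0.1633]
orientation: [3.133, 0.0, 1.745]
contact_force: [0.2, 0.1, -0.9]
width: 0.0355
grip_force: 60.1
```

```bash
python3 -c "
from h import *;snap('scene','s7');snap('top','t7')"
```

shift_gripper([
  [0.03,-4,-0.6,0,0.2],
  [0.03,-9,-1.2,0,0.4],
  [0.03,-14,-1.9,0,0.6],
  [0.03,-19,-2.6,0,0.8],
  [0.03,-23,-3.2,0,1],
  [0.03,-26,-3.6,0,1.01],
  [0.03,-26.7,-3.68,0,1.01],
  [0.03,-26.7,-3.68,0,1.01],
])

```text
time: 34.55
ee_pos: [0.5525, -0.1235, 0.1573]
orientation: [-3.138, -0.001, 1.492]
contact_force: [0.3, -0.1, -1.6]
width: 0.0357
grip_force: 60.0
```

shift_gripper([
  [0.03,0,0,0,0],
  [0.03,0,0,0,0],
])

```text
time: 34.8
ee_pos: [0.5534, -0.1228, 0.1592]
orientation: [-3.141, -0.0, 1.494]
contact_force: [-0.5, 0.0, -1.6]
width: 0.0353
grip_force: 60.0
```

```bash
python3 -c "
from h import *;snap('wrist','w9');snap('scene','s9');snap('top','t9')"
```

Run:
```python
from m import *
o=np.array([.5534,-.1228,0]);o+= -.0008*np.array([.078,.997,0]); o[2]=.1592-.0254
X=np.array([.078,.997,0]);Y=np.array([.997,-.078,0]);Z=np.array([0,0,1.])
for n in("w9","s9","t9"):
    C=load(n);m=mask(C,(0,150,30),(7,255,255))|mask(C,(173,150,30),(180,255,255))
    P0=proj(C,o+Z*.064)[0]
    nn,l,s,ce=cv2.connectedComponentsWithStats(m)
    c=[(s[i].tolist(),ce[i].round(1).tolist()) for i in range(1,nn) if s[i][4]>40 and np.hypot(*(ce[i]-P0))<90]
    print(n,P0,c)
    pts=[o+X*a*.035+Y*b*.018+Z*z for a in(1,-1) for b in(1,-1) for z in(.038,.090)]
    print(proj(C,pts).round(1).tolist())
    print("foot",proj(C,[o+X*a*.033+Y*b*.022+Z*0 for a in(1,-1) for b in(1,-1)]).round(1).tolist())
C=load("w9");m=mask(C,(0,150,30),(7,255,255))|mask(C,(173,150,30),(180,255,255))
q=[cv2.approxPolyDP(cv2.convexHull(k),2,True)[:,0].tolist() for k in cv2.findContours(m,cv2.RETR_EXTERNAL,cv2.CHAIN_APPROX_NONE)[0] if cv2.contourArea(k)>150];print(q)
g=cv2.cvtColor(C["pixels"],cv2.COLOR_RGB2GRAY);print(g[150:270:4,271],g[170:240:6,200:350:6])
```

```text
w9 [271.0984 288.2057] [([228, 210, 90, 170, 13515], [272.0, 293.5])]
[[304.8, 204.8], [318.9, 246.6], [237.8, 204.7], [223.1, 246.5], [300.6, 313.8], [310.8, 387.6], [241.8, 313.7], [231.0, 387.5]]
foot [[304.9, 190.3], [237.9, 190.1], [301.5, 278.1], [241.1, 278.0]]
s9 [261.4406 154.6317] [([258, 142, 15, 28, 280], [264.7, 156.2])]
[[263.6, 170.9], [262.9, 156.4], [274.2, 165.8], [273.8, 151.3], [249.7, 157.8], [248.6, 143.3], [260.1, 153.0], [259.3, 138.5]]
foot [[262.5, 181.2], [275.1, 175.0], [249.6, 168.8], [262.1, 162.9]]
t9 [345.2544 211.29  ] [([287, 144, 20, 16, 186], [297.4, 150.2]), ([358, 213, 8, 12, 71], [362.3, 219.3])]
[[329.7, 205.1], [331.5, 200.3], [328.9, 219.9], [330.7, 215.7], [359.2, 207.0], [362.3, 202.3], [358.5, 221.9], [361.6, 217.8]]
foot [[329.3, 206.8], [328.4, 224.4], [356.3, 208.6], [355.5, 226.3]]
[[[299, 211], [304, 214], [317, 254], [309, 373], [275, 379], [233, 373], [228, 262], [240, 213], [244, 210]], [[537, 40], [536, 55], [530, 70], [513, 89], [501, 95], [476, 96], [467, 92], [456, 77], [452, 66], [451, 40], [492, 14], [511, 12], [521, 15], [53
[... 692 characters left out ...]
16  14  13  14  15  15  14  17  21  26
   82  52 114 116 118 119 112]
 [ 48  34  50  50  54  51  82  12  10  11  13  13  13  14  14  16  16  19
  166 114 113 114 117 119 115]
 [ 47  36  51  51  50  48  81  25  24  27  25  25  26  26  25  27  27  27
  167 113 114 116 116 119 115]
 [ 43  41  52  52  51  52  82  28  25  23  24  24  25  26  27  29  29  30
  164 112 113 115 117  70 119]
 [ 35  50  53  52  51  52  56  27  25  23  25  25  23  26  27  27  27  26
   79 111 112 113 115  72 119]
 [ 51 109 102 106 109  48  25  26  26  23  25  24  25  24  22  28  28  28
   28 111 112 112 115  64 118]
 [ 59 111 100 107 108 107  28  23  25  25  24  24  23  24  24  25  26  27
   27 111 112 113 113  67 116]]
```

Run:
```python
from m import *
C=load("w9");g=cv2.cvtColor(C["pixels"],cv2.COLOR_RGB2GRAY)
for x in(250,271,290): print(x,g[186:216,x])
print(g[196,228:246],g[196,294:314])
o=np.array([.5533,-.1236,.1338]);X=np.array([.078,.997,0])
for d in(0,-.001,-.002,-.003): print(d,proj(C,o+X*(.033+d))[0],proj(C,o+X*(.033+d)+[0,0,.009])[0])
```

```text
250 [97 96 98 98 98 99 73 28 14 13 15 14 14 13 14 16 14 13 16 13 12 12 13 17
 23 26 28 25 26 27]
271 [100  98  98  97  96  97  84  45  17  14  14  16  15  13  15  11  13  14
  12  12  12  13  10  12  23  25  26  23  23  23]
290 [97 99 97 96 98 99 99 62 16 16 18 17 17 17 17 17 17 17 13 14 16 13 16 14
 22 23 27 26 28 26]
[51 50 50 48 62 79 82 82 82 72 32 15 15 15 11 13 14 15] [20 19 18 17 19 18 20 21 21 21 20 19 58 79 84 83 83 65 53 54]
0 [271.3391 190.2079] [271.3114 193.8812]
-0.001 [271.3376 191.6804] [271.3099 195.4127]
-0.002 [271.3361 193.1481] [271.3084 196.939 ]
-0.003 [271.3347 194.6111] [271.3069 198.4601]
```

The wrist view puts the stamp within about 1.5 mm of the panel centre, and aligned with it. Descending.

The rows are not in the units I measure in: shifts go in cm and turns go in units of 0.25 rad. I convert before sending: 0.044 m is 4.4, 0.05 m is 5.

shift_gripper([
  [0.03,0,0,2,0],
  [0.03,0,0,3.8,0],
  [0.03,0,0,4.4,0],
  [0.03,0,0,4.7,0],
  [0.03,0,0,5,0],
  [0.03,0,0,5,0],
  [0.03,0,0,5,0],
])

```text
time: 35.83
ee_pos: [0.5537, -0.124, 0.1098]
orientation: [3.141, 0.0, 1.492]
contact_force: [-0.4, -0.2, -1.7]
width: 0.0358
grip_force: 60.1
```

shift_gripper([
  [0.03,0,0,0.2,0],
  [0.03,0,0,0.3,0],
  [0.03,0,0,0.3,0],
])

```text
time: 36.2
ee_pos: [0.5537, -0.1241, 0.1072]
orientation: [3.14, 0.0, 1.492]
contact_force: [-1.1, 0.2, 2.7]
width: 0.0357
grip_force: 60.5
```

To row units: 0.014 m is 1.4, 0.002 m is 0.2.

shift_gripper([
  [0.03,0,0,0.2,0],
  [0.03,0,0,0.4,0],
  [0.03,0,0,0.6,0],
  [0.03,0,0,0.8,0],
  [0.03,0,0,1,0],
  [0.03,0,0,1.2,0],
  [0.03,0,0,1.4,0],
  [0.03,0,0,1.4,0],
])

```text
time: 37.2
ee_pos: [0.5537, -0.1241, 0.0942]
orientation: [3.14, 0.001, 1.492]
contact_force: [-3.4, 0.2, 9.6]
width: 0.0356
grip_force: 61.2
```

shift_gripper([
  [0.03,0,0,0.1,0],
  [0.03,0,0,0.2,0],
  [0.03,0,0,0.2,0],
])

```text
time: 37.58
ee_pos: [0.5537, -0.1241, 0.0934]
orientation: [3.14, 0.001, 1.492]
contact_force: [-4.9, 1.5, 13.6]
width: 0.0355
grip_force: 61.8
```

shift_gripper([
  [0.03,0,0,0,0],
  [0.03,0,0,0,0],
  [0.03,0,0,0,0],
  [0.03,0,0,0,0],
  [0.03,0,0,0,0],
  [0.03,0,0,0,0],
  [0.03,0,0,0,0],
  [0.03,0,0,0,0],
])

```text
time: 38.58
ee_pos: [0.5537, -0.1241, 0.0934]
orientation: [3.14, 0.001, 1.492]
contact_force: [-5.2, 0.8, 13.8]
width: 0.0357
grip_force: 61.7
```

shift_gripper([
  [0.03,0,0,-0.2,0],
  [0.03,0,0,-0.4,0],
  [0.03,0,0,-0.6,0],
  [0.03,0,0,-0.8,0],
  [0.03,0,0,-1.1,0],
  [0.03,0,0,-1.4,0],
  [0.03,0,0,-1.7,0],
  [0.03,0,0,-2.1,0],
])

```text
time: 39.58
ee_pos: [0.5528, -0.1237, 0.11]
orientation: [-3.14, -0.001, 1.492]
contact_force: [-0.4, 0.7, -0.9]
width: 0.0353
grip_force: 60.2
```

shift_gripper([
  [0.03,0,0,-1,0],
  [0.03,0,0,-2.5,0],
  [0.03,0,0,-4,0],
  [0.03,0,0,-4.7,0],
  [0.03,0,0,-4.7,0],
])

```text
time: 40.2
ee_pos: [0.5539, -0.1241, 0.1595]
orientation: [3.14, 0.001, 1.492]
contact_force: [-0.4, -0.2, -1.6]
width: 0.0355
grip_force: 60.2
```

shift_gripper([
  [0.03,0,0,0,0],
  [0.03,0,0,0,0],
])

```text
time: 40.45
ee_pos: [0.553, -0.1238, 0.1575]
orientation: [-3.14, -0.0, 1.492]
contact_force: [-0.1, 0.7, -0.6]
width: 0.0353
grip_force: 60.2
```

To row units: 0.2676 m is 26.76, -0.0315 m is -3.15, -0.2525 rad is -1.01.

shift_gripper([
  [0.03,4,-0.5,0,-0.2],
  [0.03,9,-1.1,0,-0.4],
  [0.03,14,-1.7,0,-0.6],
  [0.03,19,-2.2,0,-0.8],
  [0.03,23,-2.7,0,-1],
  [0.03,26,-3.1,0,-1.01],
  [0.03,26.76,-3.15,0,-1.01],
  [0.03,26.76,-3.15,0,-1.01],
])

```text
time: 41.45
ee_pos: [0.5429, 0.1451, 0.1579]
orientation: [-3.141, 0.001, 1.745]
contact_force: [0.2, -0.8, -2.2]
width: 0.0357
grip_force: 60.1
```

shift_gripper([
  [0.03,0,0,4,0],
  [0.03,0,0,8,0],
  [0.03,0,0,10.5,0],
  [0.03,0,0,11.5,0],
  [0.03,0,0,12,0],
  [0.03,0,0,12.3,0],
  [0.03,0,0,12.5,0],
  [0.03,0,0,12.5,0],
])

```text
time: 42.45
ee_pos: [0.5433, 0.1454, 0.0339]
orientation: [3.141, 0.0, 1.745]
contact_force: [0.4, -0.5, -1.9]
width: 0.0356
grip_force: 60.1
```

shift_gripper([
  [0.03,0,0,0,0],
  [0.03,0,0,0.1,0],
])

```text
time: 42.7
ee_pos: [0.5432, 0.1454, 0.0326]
orientation: [3.141, 0.0, 1.745]
contact_force: [0.5, -0.0, -1.8]
width: 0.0354
grip_force: 60.1
```

Lower the last 3 mm in small steps until the floor carries the stamp.

To row units: 0.002 m is 0.2, 0.001 m is 0.1.

shift_gripper([
  [0.03,0,0,0.1,0],
  [0.03,0,0,0.2,0],
  [0.03,0,0,0.2,0],
])

```text
time: 43.08
ee_pos: [0.5428, 0.1453, 0.0301]
orientation: [-3.141, 0.0, 1.745]
contact_force: [0.3, -0.1, -2.2]
width: 0.0354
grip_force: 60.1
```

shift_gripper([
  [0.03,0,0,0.1,0],
  [0.03,0,0,0.1,0],
])

```text
time: 43.32
ee_pos: [0.5431, 0.1453, 0.0295]
orientation: [3.141, 0.0, 1.745]
contact_force: [-0.3, -0.3, 0.0]
width: 0.0355
grip_force: 60.3
```

shift_gripper([
  [0.03,0,0,0.05,0],
  [0.03,0,0,0.05,0],
])

```text
time: 43.58
ee_pos: [0.5432, 0.1453, 0.0294]
orientation: [3.141, 0.0, 1.745]
contact_force: [-1.0, -0.8, 2.1]
width: 0.0356
grip_force: 60.3
```

shift_gripper([
  [0.037,0,0,0,0],
  [0.04,0,0,0,0],
  [0.05,0,0,0,0],
  [0.065,0,0,0,0],
  [0.085,0,0,0,0],
  [0.085,0,0,0,0],
  [0.085,0,0,0,0],
  [0.085,0,0,0,0],
])

```text
time: 44.58
ee_pos: [0.543, 0.1453, 0.0288]
orientation: [3.142, 0.0, 1.745]
contact_force: [-0.1, -0.2, 0.5]
width: 0.0849
grip_force: 0.0
```

shift_gripper([
  [0.085,0,0,-3,0],
  [0.085,0,0,-8,0],
  [0.085,0,0,-13,0],
  [0.085,0,0,-18,0],
  [0.085,-3,0,-22,0],
  [0.085,-9,0,-22,0],
  [0.085,-12,-2,-22,0],
  [0.085,-12,-2,-22,0],
])

```text
time: 45.58
ee_pos: [0.5437, 0.0216, 0.2491]
orientation: [3.141, 0.001, 1.741]
contact_force: [0.6, -0.0, 0.4]
width: 0.0849
grip_force: 0.0
```

Run:
```python
from m import *
C=snap('wrist','w10');snap('scene','s10');snap('top','t10')
m=mask(C,(0,150,40),(7,255,255))|mask(C,(173,150,40),(180,255,255))
print(blobs(m,200)); P=proj(C,[.5427,.1445,.096])[0];print("pred cap",P)
for n in("scene0","s10","top0","t10"):
    D=load(n);m=mask(D,(0,150,40),(7,255,255))|mask(D,(173,150,40),(180,255,255))
    roi=(280,200,380,260) if "s" in n[:1] else (200,200,270,250)
    k=np.zeros_like(m);k[roi[1]:roi[3],roi[0]:roi[2]]=255;print(n,blobs(m&k,60))
    j=mask(D,(0,0,0),(180,255,255))
c=load("w10");q=panel(c,(200,150,400,400)) if True else 0;print(q[1])
# clips: outward teal extents in top & scene
```

```bash
sed -n 1,1p h.py
```

```text
[([274, 28, 39, 78, 2824], [292.4, 66.1]), ([394, 213, 48, 44, 1646], [417.7, 234.9]), ([244, 323, 26, 16, 305], [256.3, 330.5])]
pred cap [292.5143  65.5714]
scene0 [([315, 224, 27, 30, 434], [327.7, 236.6])]
s10 [([315, 224, 28, 29, 476], [328.3, 236.9])]
top0 [([221, 216, 28, 17, 360], [234.4, 224.3])]
t10 [([221, 218, 16, 16, 213], [228.8, 225.2])]
((553.1209106445312, -125.14754486083984), (63.36412811279297, 43.531288146972656), 85.42562866210938)
import numpy as np,cv2
```

The stamp stands exactly where it was. One last numeric look at the right and far clips before handing in.

To row units: -0.386 m is -38.6, -0.37 m is -37.

shift_gripper([
  [0.085,-5,0,0,0],
  [0.085,-11,0,0,0],
  [0.085,-17,0,0,0],
  [0.085,-23,0,0,0],
  [0.085,-29,0,0,0],
  [0.085,-34,0,0,0],
  [0.085,-37,0,0,0],
  [0.085,-38.6,0,0,0],
])

```text
time: 46.72
ee_pos: [0.6117, -0.3569, 0.2475]
orientation: [-3.141, -0.001, 1.745]
contact_force: [0.3, 0.6, 0.1]
width: 0.0852
grip_force: 0.0
```

shift_gripper([
  [0.085,0,0,0,0],
  [0.085,0,0,0,0],
])

```text
time: 46.98
ee_pos: [0.6114, -0.3548, 0.2492]
orientation: [3.141, -0.0, 1.747]
contact_force: [0.2, 1.1, 0.6]
width: 0.0849
grip_force: 0.0
```

Run:
```python
from m import *
snap('wrist','w11');snap('scene','s11');snap('top','t11')
c=np.array([.5548,-.1370,0]);bx=np.array([1,-.0445,0]);by=np.array([.0445,1,0])
sides=dict(near=(-bx,by,.068),far=(bx,by,.068),left=(by,bx,.098),right=(-by,bx,.098))
for cam in("w11","s11","t11"):
    C=load(cam);m=mask(C,(80,60,20),(108,255,255))
    for n,(o,tn,h) in sides.items():
        out=[]
        for k in(-.02,0,.02):
            b=c+tn*k;p0=proj(C,b+o*(h-.008)+[0,0,.082])[0];d=proj(C,b+o*(h+.04)+[0,0,.06])[0]-p0;d/=np.hypot(*d);last=t=0
            while t<80:
                x,y=np.round(p0+d*t).astype(int)
                if not(0<=x<560 and 0<=y<420):break
                if m[y,x]:last=t
                elif t-last>5:break
                t+=.5
            out.append((last,[round(float((proj(C,b+o*(h+.002+.036*np.sin(a))+[0,0,.076-.036*np.cos(a)])[0]-p0)@d),1) for a in(0,.12,.3)]))
        print(cam,n,out)
```

```text
w11 near [(0, [-2.5, 1.8, 8.5]), (0, [-1.6, 2.8, 9.5]), (0, [-0.3, 4.1, 10.9])]
w11 far [(0, [11.5, 15.5, 21.4]), (0, [13.2, 17.2, 23.1]), (0, [15.3, 19.4, 25.3])]
w11 left [(0, [-27.5, -20.9, -10.1]), (0, [-27.2, -20.7, -9.9]), (0, [-26.9, -20.4, -9.7])]
w11 right [(16.5, [16.6, 20.7, 26.7]), (19.5, [15.9, 20.0, 26.0]), (20.0, [15.4, 19.5, 25.4])]
s11 near [(2.5, [2.1, 3.3, 5.0]), (2.5, [2.0, 3.1, 4.8]), (2.5, [1.8, 3.0, 4.7])]
s11 far [(9.0, [9.3, 10.5, 12.3]), (10.5, [9.4, 10.6, 12.4]), (10.5, [9.5, 10.7, 12.5])]
s11 left [(10.0, [11.1, 12.3, 13.8]), (12.5, [11.2, 12.3, 13.9]), (11.5, [11.3, 12.4, 14.0])]
s11 right [(1.0, [-1.4, -0.5, 1.0]), (2.0, [-1.7, -0.7, 0.8]), (1.5, [-1.9, -0.9, 0.6])]
t11 near [(6.0, [6.2, 7.8, 10.2]), (4.0, [6.2, 7.8, 10.2]), (5.5, [6.1, 7.8, 10.2])]
t11 far [(4.0, [0.2, 1.8, 4.3]), (3.0, [0.2, 1.8, 4.2]), (3.5, [0.1, 1.7, 4.2])]
t11 left [(5.0, [4.6, 6.3, 8.7]), (5.5, [4.6, 6.3, 8.7]), (5.5, [4.7, 6.3, 8.7])]
t11 right [(3.0, [1.3, 3.0, 5.5]), (0, [1.4, 3.0, 5.5]), (1.5, [1.4, 3.1, 5.6])]
```

```bash
python3 -c "
from station import r;print(r.finish_job())"
```

```text
the job is handed in; nothing more can be done
None
```

The job is handed in at about 47 s: all four clips measure flat, the stamp was pressed fully and held still on the panel within about 1.5 mm of its centre, and it stands upright back in its tray. The hand-in returned no verdict, and I did not check the print or measure the jars and cup again.

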